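Load the tube tray on the orbital shaker and latch it

ROBOT

A 6-joint arm with a two-finger parallel gripper is mounted at the origin on a cart in front of the work surface, level with it; the furniture and walls round the work are solid. World frame = base frame: x ahead of the robot, y to its left, z up, the work surface at z = 0. Lengths are in m, angles in rad, forces in N, time in s.
With the tool pointing down it reaches from about 0.275 to 0.75 m from the base axis. Payload 10.2 kg.
Tool frame: the origin (TCP) lies midway between the tips of the shut fingers; the grasp point (between the pads) lies behind it (pinch_z is the z of the grasp point in the tool frame, in m); z points along the fingers, y is the direction in which the jaws open and shut (so a half turn about z gives the same grasp; the last joint's range is limited). The gripper opens to 85 mm and grips with 20 to 120 N. Pads are 22 mm wide; open, the fingers measure 114 mm over their backs; the gripper's body (76 mm by 85 mm) begins 54 mm behind the grasp point. The pads swing forward as they close: fully open they stand 13 mm farther back than shut.
Start: joints at [0.998, 0.313, 1.498, -0, 1.331, -0.223], TCP at [0.18, 0.493, 0.231] pointing down, gripper open.
Joint ranges: [-2.94, 2.94], [-0.97, 2.17], [0.19, 2.56], [-1.23, 4.37], [0.02, 3.11], [-2.88, 2.88]. Speed limits (rad/s): [2.39, 2.39, 3.01, 3.14, 3.14, 3.14].

INTERFACE

Orientations are given as [roll, pitch, yaw] about the fixed x, y, z axes, in that order (R = Rz(yaw) Ry(pitch) Rx(roll)).
In Python, from cell import * gives the robot as it stands.
- The arm moves only by the tool jog_arm, never from a script. Its argument "motion" is a list that holds one entry, the list of rows, each a list of 4 numbers: the shift along the tool's x, y, z in cm, then the turn about the tool's z in rad. In form: [[[tx, ty, tz, turn], ...]]. A call has 1 to 20 rows; each row is the pose to reach, as a shift and turn from the pose commanded when the call began, along the tool's axes at that moment; what a row does not reach only later rows make up. A row lasts 1/8 s, in which the tool goes at most 62.5 mm and 10.7 degrees, less where a joint would pass 70% of its speed; a pose out of reach is approached as far as the arm can. A call with a gripper value outside its range is refused whole. "claw" is the opening, from -1 (shut) to 1 (fully open), so that 0 is half open, set as the call begins (left out, the last holds). The fingers move at their own pace and stop on an object; "grip_force" is the grip in N (left out, the last holds). Time passes only in rows, so rows that repeat a pose let the fingers close. It gives the time, the measured TCP pose, the force and the opening at its end, in the units of the state.
- observe(): the state, without advancing time (a new reading comes with each control period).
- get_image(name): name is "scene" or "top"; returns the picture (420x560x3 uint8, red, green, blue); there is no depth.
- camera_model(name): a dict with "mtx" (3x3 intrinsics, pixels), "R" (3x3) and "t" (3): a world point X has camera coordinates R X + t. Camera axes: x right, y down, z forward; pixel columns grow to the right and rows downward; lengths in m; the calibration is good to about 2 mm. A picture is of the moment at which its call begins. camera_model takes no time and is no camera call.
- hand_in(): hands the job in, once; it reports no verdict.
Trained networks look in the newest picture that a camera, given by its name, has taken for a name from the list of things; names that differ only in an ending like _2 or _b are one class to them, and where a whole thing is asked for, a point or a joint stands for the part that bears it (a point fixed in the world has none). Each returns a list of dicts, best first, with "score" (0 to 1); they miss things now and then, are a little off and sometimes report something else, mostly with a low value. They report only what shows in the picture. A call takes as long as a camera call.
- search_frame(query, camera): "point" ([column, row] in pixels, amid what is visible of it).
- cut_out(query, camera): "region" (420x560 bool, what is visible of it) and "point" ([column, row] in pixels, amid what is visible of it).
- tip_of(query, camera): "point" ([column, row] in pixels: a listed point, or the origin of a listed thing).
The state is a dict: "t": time; "joint_positions": joint angles; "dq": joint speeds; "joint_torque": joint torques, N m; "eef_pos": TCP position; "tcp_rot": TCP orientation; "contact_force": force on the tool from outside, world axes, zero at the start; "wrist_torque": the same for the moment, N m; "width": finger opening in m.
Only numpy, scipy, OpenCV 4.12 (cv2) and the standard library are available. Lean on these libraries where they do the work, as an engineer would, in place of code of your own. Each camera call takes 0.05 s, during which the arm holds its last target.

TASK

Load the tube tray on the shaker so that it cannot fly off when the shaker runs: draw the sliding latch fully back, hook one end of the tray under the fixed lip at the other end of the platform and swing the tray down flat onto the platform, then push the latch fully home over the tray's end. Never let the tray tip past 45 degrees, and leave the other things on the bench where they are.

Things in the scene. Friction and masses are not known exactly. Their poses are not given: they have to be found in the camera images.
- shaker: Orbital shaker: white box fixed to the bench, 190 (x) by 290 (y) by 62 mm high, above it a bare aluminium platform with its top 80 mm over the bench. Origin on the bench under the middle of the tray's seat; x away from the front panel (dial, dark display), y along the seat towards the fixed lip, z up. Box from y = -172 to +118 mm.
- seat (a point): Middle of the tray's seat, on the platform top; axes as the shaker's. The seat is 97 (x) by 183 mm (y) about this point: two side guides (110 mm long, 9 mm high, flared tops to 14 mm), the lip's wall at y = +91.5 mm, a 6 mm high end stop at y = -91.5 mm. The seated tray's origin comes here, with play of 1.5 mm (y), 2.5 mm (x).
- lip (a point): Inner edge of the flat part of the lip's underside, mid-width: 83.5 mm along y from the seat's middle, 10 mm above the platform. The steel lip, 86 mm wide (x), is flat from here to its wall; inwards it flares up to an edge at y = +78 mm, 15 mm up; top under 19 mm. Lip and stop are too close for the level tray: hook it tilted about 6 to 14 degrees, then swing it down.
- latch (a joint): Sliding latch at the platform's -y end, opposite the lip. 0 = home: its flat blade covers the last 10 mm of the seat, underside 8 mm above the platform. Grows (m) as it is drawn back along the shaker's -y, to 0.022 = fully back, seat clear. No spring: it stays where it is left and slides with about 2 N.
- latch_grip (a point): Point in the latch's black upright grip, 10 mm under its top, 44 mm above the platform, and with the latch home at y = -136.5 mm from the seat's middle; moves with the latch. The grip is 14 mm thick (shaker x), 26 mm long (y), free for 39 mm down from its top; pinch it across its 14 mm from above, or push it.
- tray: Tube tray: aluminium plate 92 (x) by 180 mm (y), 6 mm thick, with a tube rack (84 by 122 mm, tubes to 48 mm above the tray's underside) and over it a black handle bar along y on two steel posts 8 mm thick at y = +-67 mm. Both ends are alike, either may go under the lip. About 0.45 kg, centre of mass near the middle. Origin: centre of its underside; z up.
- tray_grip (a point): Middle of the tray's handle bar, 80 mm above the tray's underside. The bar's black sleeve is 14 mm wide (tray x), 16 mm high and 96 mm long (tray y); pinch it across its 14 mm.
- petri_stack: Bystander: stack of clear dishes, 90 mm across, 61 mm high; origin centre of its underside.
- marker: Bystander: black marker lying on the bench, 139 mm long, 13 mm high; origin centre of its underside.
- bottle_water: Bystander: small white screw-cap bottle standing upright, 50 mm across, 100 mm high; origin centre of its underside.
- timer: Bystander: white bench timer, 66 mm wide, 57 mm high; origin centre of its underside.

How it is judged:
By the outcome, as a careful person would: the job done as asked, in the order asked, and still so for the second after the job is handed in, with the robot touching nothing.
It also fails if it takes over 58 s, if anything falls off the work surface, if the arm or the gripper's body presses on something with over 40 N, if the wrist force passes 120 N, or if a joint passes its speed limit or range.

## Working session

There is one attempt and no reset: what is moved stays moved. The work goes in short steps, Python scripts to look and compute and a tool call to move; the robot and the scene stay as the last step left them, time stands still between calls to the robot, and variables do not carry over. Pictures are saved under pics/ and viewed, and the job is handed in when it is done.

Besides the shell and the picture viewer there is one more tool, called after "Request:" as name([rows], argument=value, ...), one row to a line, values as JSON. jog_arm: Moves the arm, as the interface text tells. Its arguments: {"type":"object","properties":{"motion":{"type":"array"},"claw":{"type":"number"},"grip_force":{"type":"number"}},"required":["motion"]}

```bash
mkdir -p pics; ls; python3 - <<'E'
from cell import *
import cv2
print(observe())
for n in ["scene","top"]:
    im=get_image(n); cv2.imwrite(f"pics/{n}0.png",im[:,:,::-1])
    m=camera_model(n); print(n,m)
try: print(pinch_z)
except Exception as e: print(e)
E
```

```text
pics
{'t': 0.0, 'joint_positions': array([ 9.97584040e-01,  3.13438191e-01,  1.49843337e+00, -2.55923049e-05,
        1.33097399e+00, -2.23386236e-01]), 'dq': array([-0.00028267,  0.00046043, -0.00080854,  0.00163856,  0.00095207,
       -0.00013417]), 'joint_torque': array([ 4.25848948e-04, -4.12267292e+01, -2.59739506e+01, -1.88817007e-04,
        4.20988115e-03,  5.07096820e-05]), 'eef_pos': array([0.17980681, 0.49298194, 0.23074251]), 'tcp_rot': array([-3.14036539e+00, -2.53322144e-04,  2.79177254e+00]), 'contact_force': array([0.36238778, 0.95070497, 0.67805339]), 'wrist_torque': array([-0.0052621 ,  0.0230082 , -0.02560658]), 'width': 0.08546291169181226}
scene {'mtx': array([[464.01109763,   0.        , 272.82541608],
       [  0.        , 464.01109763, 207.9983685 ],
       [  0.        ,   0.        ,   1.        ]]), 'R': array([[ 0.47918517, -0.87760365,  0.01390714],
       [-0.52461051, -0.29907656, -0.79708031],
       [ 0.70367989,  0.37465324, -0.60371315]]), 't': array([-0.21162498,  0.35935395,  1.08285756])}
top {'mtx': array([[447.15159706,   0.        , 276.25423259],
       [  0.        , 447.15159706, 208.66940591],
       [  0.        ,   0.        ,   1.        ]]), 'R': array([[-0.00204312, -0.99999419,  0.00273028],
       [-0.99286738,  0.00170307, -0.11921184],
       [ 0.1192065 , -0.00295437, -0.99286509]]), 't': array([0.02441775, 0.49821823, 1.49960896])}
-0.0187
```

View pics/scene0.png

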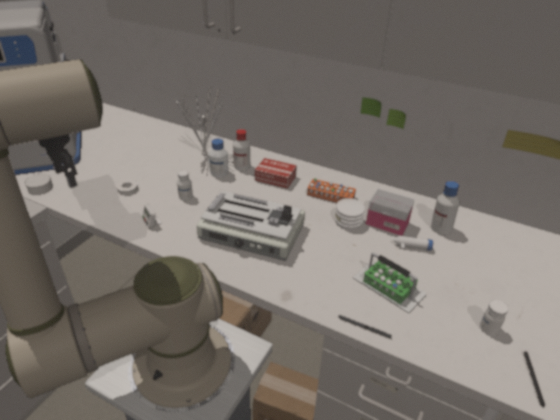

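View pics/top0.png

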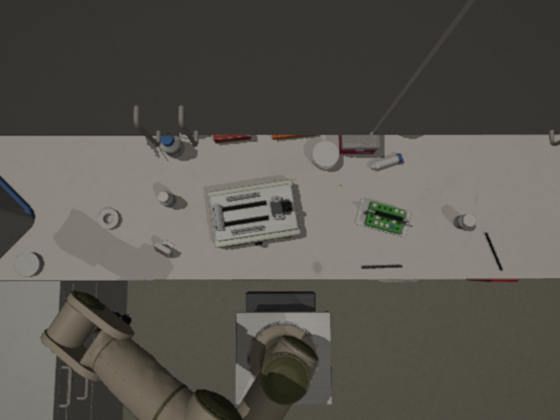

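The scene view shows the shaker at about (252,222), with its black latch grip at (287,213) on the right. The green tray is at (390,280) with its handle at (393,266). In the top view the shaker is at (254,212), the latch grip at (285,207) and the tray at (385,217). The lip is on the left, towards +y.

```bash
cat > h.py <<'E'
from cell import *
import numpy as np, cv2
from scipy.optimize import least_squares
cams={n:camera_model(n) for n in ["scene","top"]}
def proj(n,X):
    m=cams[n]; c=np.atleast_2d(X)@m["R"].T+m["t"]; p=c@m["mtx"].T; return p[:,:2]/p[:,2:]
def ray(n,px):
    m=cams[n]; d=m["R"].T@np.linalg.inv(m["mtx"])@np.array([px[0],px[1],1.]); return -m["R"].T@m["t"],d
def atz(n,px,z):
    o,d=ray(n,px); return o+d*(z-o[2])/d[2]
def tri(a,b):
    r=least_squares(lambda X:np.r_[proj("scene",X)[0]-a,proj("top",X)[0]-b],[.5,0,.1]); return r.x,np.abs(r.fun).max()
E
python3 - <<'E'
from h import *
for n in cams: get_image(n)
for q in ["shaker","seat","lip","latch_grip","tray","tray_grip","petri_stack","marker","bottle_water","timer"]:
    P={}
    for n in cams:
        r=tip_of(q,n); print(q,n,[(np.round(x["point"],1).tolist(),round(x["score"],2)) for x in r[:3]])
        if r:P[n]=r[0]["point"]
    if len(P)==2: print("   ",tri(P["scene"],P["top"]))
print(observe()["t"])
E
```

```text
shaker scene [([242.8, 227.2], 0.88)]
shaker top [([247.7, 216.7], 0.67)]
    (array([0.4713452 , 0.12242172, 0.01950958]), np.float64(0.25887155889108726))
seat scene [([241.0, 211.8], 0.58)]
seat top [([242.5, 211.9], 0.93)]
    (array([0.48323161, 0.13596515, 0.06703569]), np.float64(0.04776231983271373))
lip scene [([218.9, 205.2], 0.66)]
lip top [([219.6, 219.5], 0.89), ([381.2, 219.5], 0.22)]
    (array([0.45931682, 0.20598952, 0.08199222]), np.float64(1.4694083165127836))
latch_grip scene [([286.8, 208.7], 0.63)]
latch_grip top [([285.1, 204.7], 0.77)]
    (array([ 0.50214477, -0.00809839,  0.12051962]), np.float64(1.0890221376000113))
tray scene [([386.3, 291.2], 0.6)]
tray top [([381.9, 216.3], 0.79)]
    (array([ 0.47549149, -0.34717262, -0.02439343]), np.float64(0.8791501983226908))
tray_grip scene [([392.3, 266.2], 0.55)]
tray_grip top [([388.8, 215.2], 0.91)]
    (array([ 0.46947679, -0.34731642,  0.07781926]), np.float64(0.4098111930279629))
petri_stack scene [([348.0, 220.7], 0.85)]
petri_stack top [([322.8, 153.9], 0.69)]
    (array([ 0.69852602, -0.14212769, -0.00790802]), np.float64(0.15357828471724133))
marker scene []
marker top [([379.1, 265.1], 0.58)]
bottle_water scene [([188.7, 199.1], 0.95), ([368.4, 325.4], 0.26)]
bottle_water top [([168.7, 197.4], 0.52)]
    (array([ 0.5481536 ,  0.40035992, -0.02087336]), np.float64(1.385874593885859))
timer scene [([151.4, 220.0], 0.79), ([242.6, 211.0], 0.74)]
timer top [([166.7, 249.9], 0.59)]
    (array([0.35960007, 0.396081  , 0.01777525]), np.float64(0.3317307112974106))
1.2
```

```bash
python3 - <<'E'
import cv2
a=cv2.imread("pics/scene0.png"); b=cv2.imread("pics/top0.png")
cv2.imwrite("pics/s_sh.png",cv2.resize(a[180:260,190:320],None,fx=6,fy=6,interpolation=cv2.INTER_CUBIC))
cv2.imwrite("pics/t_sh.png",cv2.resize(b[170:260,195:315],None,fx=6,fy=6,interpolation=cv2.INTER_CUBIC))
cv2.imwrite("pics/s_tr.png",cv2.resize(a[240:320,340:440],None,fx=7,fy=7,interpolation=cv2.INTER_CUBIC))
cv2.imwrite("pics/t_tr.png",cv2.resize(b[190:245,345:425],None,fx=9,fy=9,interpolation=cv2.INTER_CUBIC))
E
```

```text
(no output)
```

View pics/s_sh.png

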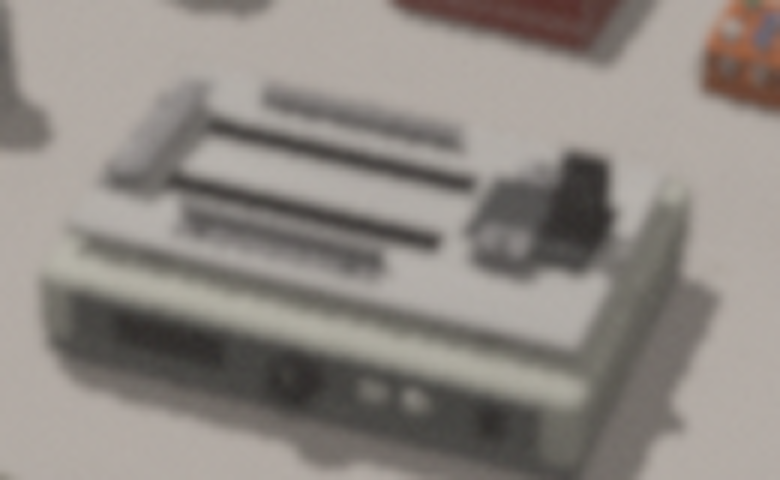

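View pics/t_sh.png

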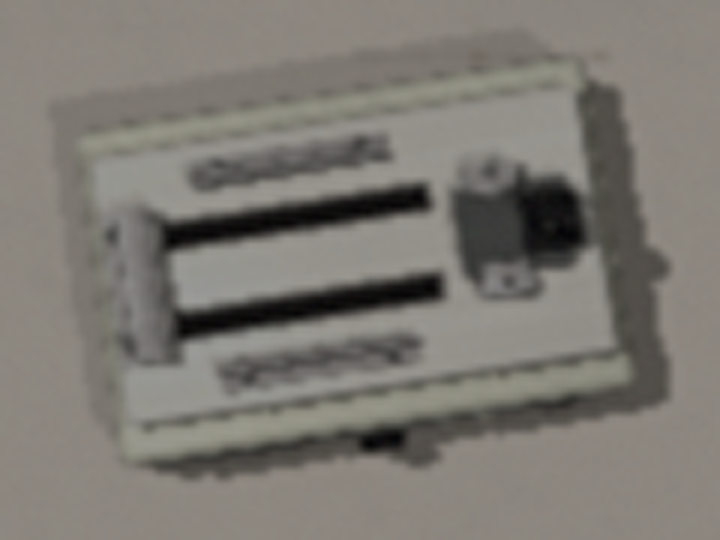

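View pics/s_tr.png

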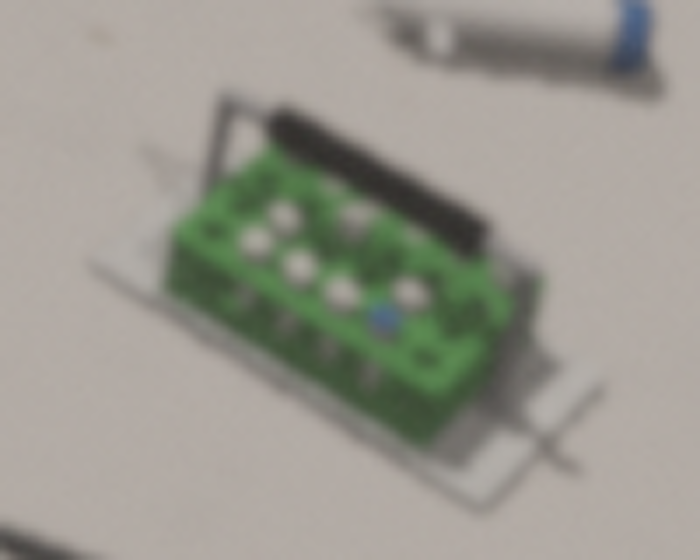

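View pics/t_tr.png

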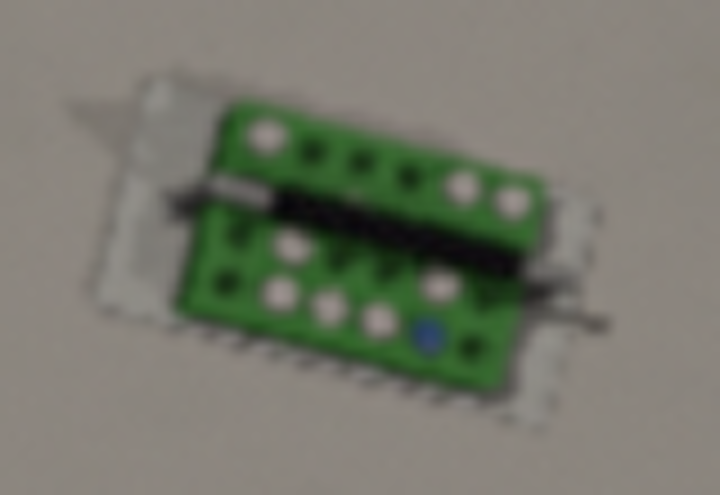

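```bash
cat >> h.py <<'E'
def unc(p,s,o): return (np.array(p,float)+.5)/s-.5+np.array(o)
def T(pose,L):
    x,y,yaw=pose; c,s=np.cos(yaw),np.sin(yaw); L=np.atleast_2d(L)
    return np.c_[x+c*L[:,0]-s*L[:,1], y+s*L[:,0]+c*L[:,1], L[:,2]]
def fit(obs,x0):  # obs: list (cam,px,local,weight)
    f=lambda p: np.concatenate([w*(proj(c,T(p,l))[0]-px) for c,px,l,w in obs])
    return least_squares(f,x0,loss="soft_l1")
E
python3 - <<'E'
from h import *
so,to=(190,180),(195,170)
S=lambda u,v:unc((u,v),6,so); Q=lambda u,v:unc((u,v),6,to)
# shaker
obs=[("top",Q(83,135),(.095,.118,.062),1),("top",Q(125,458),(-.095,.118,.062),1),("top",Q(632,378),(-.095,-.172,.062),1),("top",Q(585,65),(.095,-.172,.062),1),
("scene",S(45,275),(-.095,.118,.062),1),("scene",S(590,405),(-.095,-.172,.062),1),("scene",S(688,190),(.095,-.172,.062),1),
("top",(247.7,216.7),(0,0,0),.5),("scene",(242.8,227.2),(0,0,0),.5),("top",(242.5,211.9),(0,0,.08),.7),("scene",(241,211.8),(0,0,.08),.7),
("top",(219.6,219.5),(0,.0835,.09),.7),("scene",(218.9,205.2),(0,.0835,.09),.7),
("top",(285.1,204.7),(0,-.1365,.124),.7),("scene",(286.8,208.7),(0,-.1365,.124),.7)]
r=fit(obs,[.48,.13,0.1]); p=r.x; print("shaker",p,np.degrees(p[2]))
for c,px,l,w in obs: print(c,l,np.round(proj(c,T(p,l))[0]-px,1))
np.save("sh.npy",p)
so,to=(340,240),(345,190)
S=lambda u,v:unc((u,v),7,so); Q=lambda u,v:unc((u,v),9,to)
# +y end = left end in images
ob=[("top",Q(148,75),(.046,.09,.006),1),("top",Q(100,308),(-.046,.09,.006),1),("top",Q(545,420),(-.046,-.09,.006),1),("top",Q(600,205),(.046,-.09,.006),1),
("scene",S(90,262),(-.046,.09,.006),1),("scene",S(485,508),(-.046,-.09,.006),1),("scene",S(607,380),(.046,-.09,.006),1),
("scene",S(280,110),(0,.048,.088),1),("scene",S(485,230),(0,-.048,.088),1),("top",Q(275,198),(0,.048,.088),1),("top",Q(525,263),(0,-.048,.088),1),
("top",(388.8,215.2),(0,0,.08),1),("scene",(392.3,266.2),(0,0,.08),1)]
r=fit(ob,[.47,-.35,-.2]); p=r.x; print("tray",p,np.degrees(p[2]))
for c,px,l,w in ob: print(c,l,np.round(proj(c,T(p,l))[0]-px,1))
np.save("tr.npy",p)
E
```

```text
shaker [0.47729923 0.12453533 0.16463293] 9.432771902942944
top (0.095, 0.118, 0.062) [-1.5 -0.2]
top (-0.095, 0.118, 0.062) [-0.   1.9]
top (-0.095, -0.172, 0.062) [1.7 0.7]
top (0.095, -0.172, 0.062) [-0.2 -2.6]
scene (-0.095, 0.118, 0.062) [-2.6 -0.2]
scene (-0.095, -0.172, 0.062) [-1.   0.5]
scene (0.095, -0.172, 0.062) [ 1.2 -1.8]
top (0, 0, 0) [-0.5 -1. ]
scene (0, 0, 0) [0.8 3.5]
top (0, 0, 0.08) [3.2 1.3]
scene (0, 0, 0.08) [ 2.  -1.2]
top (0, 0.0835, 0.09) [ 0.7 -2.4]
scene (0, 0.0835, 0.09) [-1.1 -2.9]
top (0, -0.1365, 0.124) [1.7 0. ]
scene (0, -0.1365, 0.124) [-0.8 -0.2]
tray [ 0.46925287 -0.34791552 -0.2669669 ] -15.296076812934658
top (0.046, 0.09, 0.006) [0.3 0.3]
top (-0.046, 0.09, 0.006) [-0.7 -0.2]
top (-0.046, -0.09, 0.006) [0.5 1. ]
top (0.046, -0.09, 0.006) [ 0.4 -0.7]
scene (-0.046, 0.09, 0.006) [-0.5  0. ]
scene (-0.046, -0.09, 0.006) [-0.5  0.2]
scene (0.046, -0.09, 0.006) [-0.1 -0.5]
scene (0, 0.048, 0.088) [-1.4 -0.5]
scene (0, -0.048, 0.088) [0.6 0.2]
top (0, 0.048, 0.088) [ 0.1 -0.2]
top (0, -0.048, 0.088) [0.7 0.2]
top (0, 0, 0.08) [-0.1  0.2]
scene (0, 0, 0.08) [ 0.7 -0.5]
```

```bash
cat >> h.py <<'E'
def overlay(p,lat,out,imgs):
    z=.08
    def rect(x0,x1,y0,y1,z): return [(x0,y0,z),(x1,y0,z),(x1,y1,z),(x0,y1,z)]
    R=[(rect(-.095,.095,-.172,.118,.062),(0,0,255)),(rect(-.0485,.0485,-.0915,.0915,z),(0,255,0)),
       (rect(-.043,.043,.078,.078,z+.015),(255,0,0)),(rect(-.043,.043,.0835,.0915,z+.019),(255,0,255)),
       (rect(-.007,.007,-.1495-lat,-.1235-lat,z+.054),(0,255,255)),(rect(-.02,.02,-.0815-lat,-.0815-lat,z+.008),(255,255,0))]
    crops={"scene":(190,180,130,80),"top":(195,170,120,90)}
    for n,(x,y,w,h) in crops.items():
        c=cv2.resize(imgs[n][y:y+h,x:x+w],None,fx=6,fy=6,interpolation=cv2.INTER_CUBIC)
        for L,col in R:
            q=(proj(n,T(p,L))-[x,y]+.5)*6-.5
            cv2.polylines(c,[np.round(q).astype(np.int32)],True,col,1)
        cv2.imwrite(f"pics/{out}_{n}.png",c)
E
python3 - <<'E'
from h import *
overlay(np.load("sh.npy"),0,"ov1",{n:cv2.imread(f"pics/{n}0.png") for n in cams})
E
```

```text
(no output)
```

View pics/ov1_scene.png

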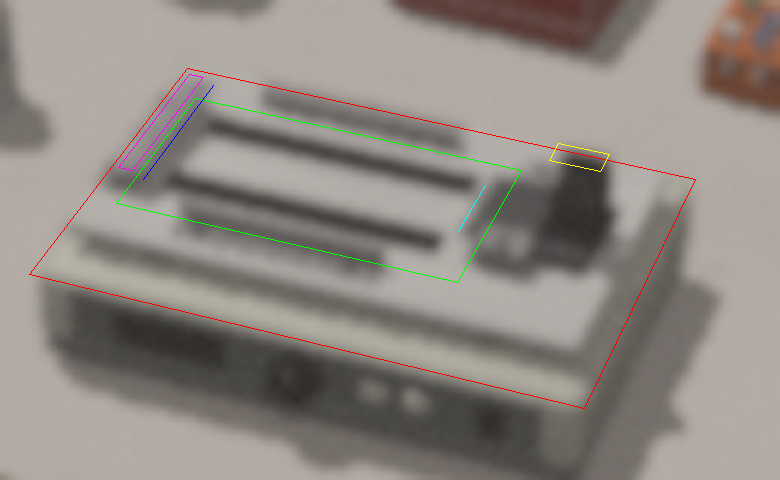

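View pics/ov1_top.png

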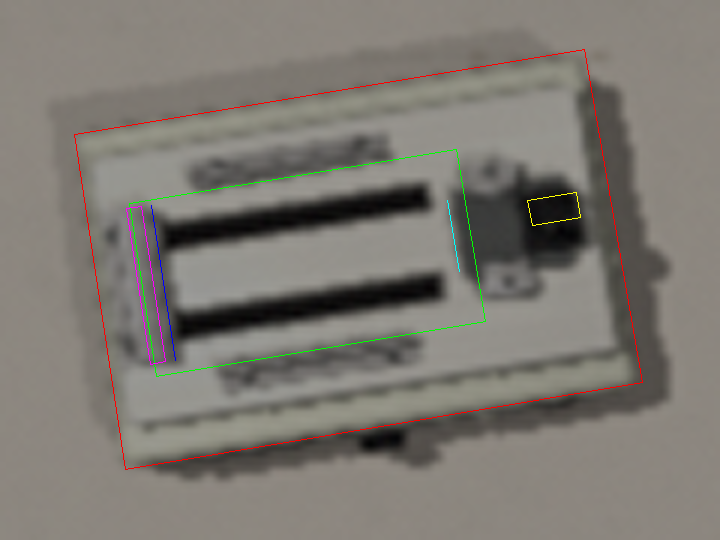

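```bash
python3 - <<'E'
from h import *
I={}
for n in cams:
    I[n]=np.mean([get_image(n).astype(float) for _ in range(4)],0)
    np.save(f"avg_{n}.npy",I[n])
def crop(n,x,y,w,h,s,out):
    c=np.clip(cv2.resize(I[n][y:y+h,x:x+w,::-1],None,fx=s,fy=s,interpolation=cv2.INTER_LANCZOS4)*1.3-20,0,255).astype(np.uint8)
    for i in range(0,w,5): cv2.putText(c,str(x+i),(int((i+.5)*s)-10,8),0,.3,(0,0,255)); cv2.line(c,(int((i+.5)*s),10),(int((i+.5)*s),14),(0,0,255))
    for i in range(0,h,5): cv2.putText(c,str(y+i),(0,int((i+.5)*s)+4),0,.3,(0,0,255)); cv2.line(c,(20,int((i+.5)*s)),(26,int((i+.5)*s)),(0,0,255))
    cv2.imwrite(f"pics/{out}.png",c)
crop("scene",195,188,52,38,15,"c1"); crop("scene",245,195,60,45,13,"c2")
crop("top",205,180,60,45,13,"c3"); crop("top",255,180,48,45,13,"c4")
E
```

```text
(no output)
```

View pics/c1.png

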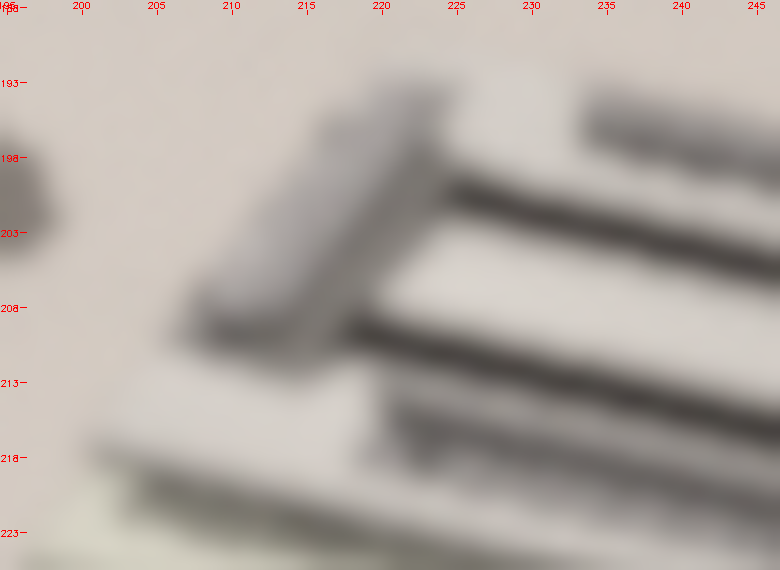

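View pics/c2.png

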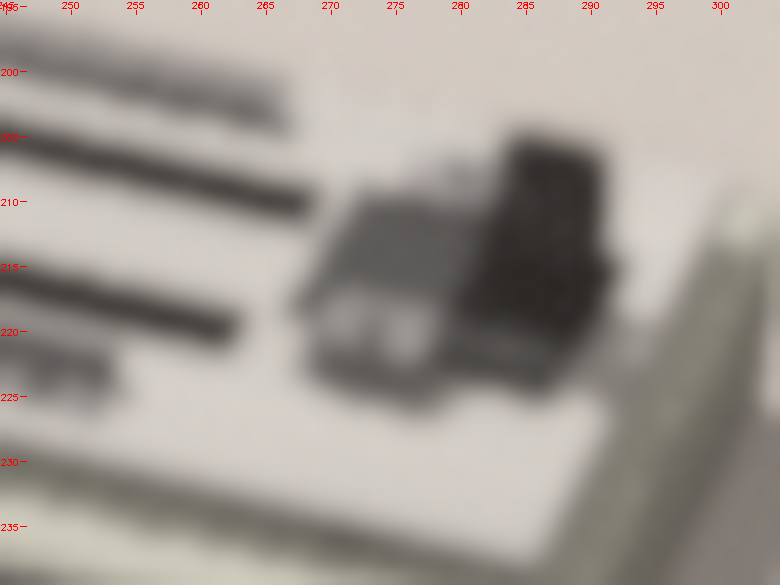

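View pics/c3.png

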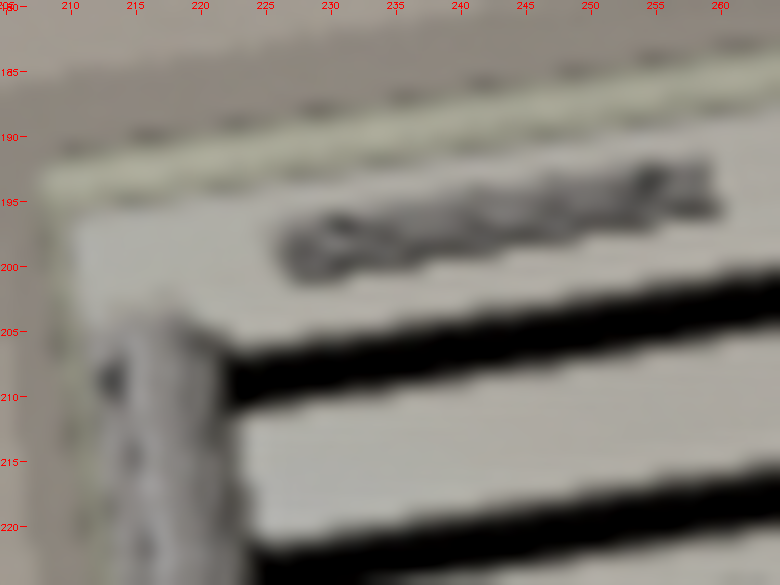

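View pics/c4.png

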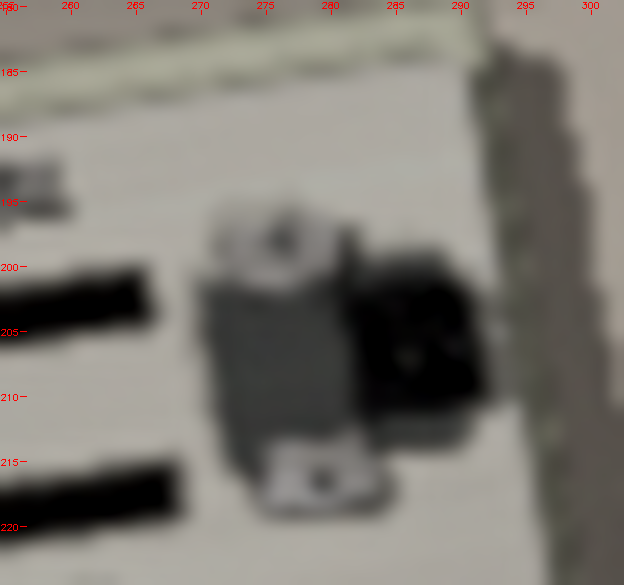

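```bash
python3 - <<'E'
from h import *
p=np.load("sh.npy")
def loc(X):
    c,s=np.cos(p[2]),np.sin(p[2]); d=X[:2]-p[:2]; return np.round(1000*np.array([c*d[0]+s*d[1],-s*d[0]+c*d[1]]),1)
def show(name,n,px,z): X=atz(n,px,z); print(name,n,loc(X),np.round(X,4))
z=.08
for a in [("slotU_R","top",(266.3,202.3),z),("slotL_R","top",(268.6,217.8),z),("slotU_l","top",(223,208.6),z),("slotL_l","top",(225,222.8),z),
 ("slotU_R","scene",(268.4,210.4),z),("slotL_R","scene",(262.8,220.2),z),("slotU_l","scene",(225.5,200.5),z),("slotL_l","scene",(219,209.8),z),
 ("guideU_l","top",(226.5,201.2),z),("guideU_r","top",(260,195.8),z),("guideU_l","scene",(234,197.5),z),("guideU_r","scene",(267,204.5),z),
 ("brU","top",(276.5,198),.088),("brL","top",(279.5,216.5),.088),
 ("gripR","top",(291,0),.08),("lipU","top",(217.5,203.5),.097),("lipL","top",(221.5,230),.097),
 ("lipTopU","scene",(222,193),.098),("lipTopL","scene",(208,207.5),.098),("lipedgeL","scene",(214.5,210),.094),
 ("latchbladeU","top",(270.2,202),.09),("latchbladeL","top",(273.5,215.5),.09),("bladeL","scene",(268,218.5),.09),("bladeU","scene",(272.5,209.5),.09),
 ("gripTL","scene",(284.2,205.2),.134),("gripTR","scene",(290.5,206.5),.134),
 ("gripT","top",(284,199.5),.134),("gripT","top",(290,199),.134),("platR","top",(291,184.5),.08),("platRl","scene",(285,238),.08),("platLl","scene",(200.5,217),.08),("platL","top",(211,196),.08)]: show(*a)
E
```

```text
slotU_R top [ 24.6 -73. ] [0.5135 0.0566 0.08  ]
slotL_R top [-27.5 -72.1] [0.4619 0.0489 0.08  ]
slotU_l top [27.6 71.6] [0.4928 0.1997 0.08  ]
slotL_l top [-20.1  72.3] [0.4456 0.1925 0.08  ]
slotU_R scene [ 27.8 -72.4] [0.5166 0.0576 0.08  ]
slotL_R scene [-23.2 -72.9] [0.4664 0.0488 0.08  ]
slotU_l scene [29.3 71.2] [0.4946 0.1995 0.08  ]
slotL_l scene [-21.6  70.3] [0.4444 0.1903 0.08  ]
guideU_l top [50.1 56.4] [0.5174 0.1884 0.08  ]
guideU_r top [ 49.5 -55.9] [0.5353 0.0775 0.08  ]
guideU_l scene [53.4 52.5] [0.5214 0.185  0.08  ]
guideU_r scene [ 54.7 -58.2] [0.5408 0.0761 0.08  ]
brU top [  32.1 -108.5] [0.5267 0.0228 0.088 ]
brL top [ -30. -108.] [0.4654 0.0131 0.088 ]
gripR top [ 715.8 -275.1] [ 1.2285 -0.0295  0.08  ]
lipU top [44.8 85.2] [0.5076 0.2159 0.097 ]
lipL top [-43.2  85.4] [0.4207 0.2017 0.097 ]
lipTopU scene [39.9 86.9] [0.5024 0.2168 0.098 ]
lipTopL scene [-43.8  95.3] [0.4185 0.2113 0.098 ]
lipedgeL scene [-43.7  74.2] [0.4221 0.1905 0.094 ]
latchbladeU top [ 22.1 -85.8] [0.5132 0.0435 0.09  ]
latchbladeL top [-23.7 -89.1] [0.4685 0.0327 0.09  ]
bladeL scene [-22.  -88.9] [0.4701 0.0332 0.09  ]
bladeU scene [ 24.  -86.9] [0.5152 0.0427 0.09  ]
gripTL scene [   0.6 -130.5] [ 0.4993 -0.0041  0.134 ]
gripTR scene [   1.  -149.7] [ 0.5028 -0.023   0.134 ]
gripT top [  16.8 -130.1] [ 0.5152 -0.001   0.134 ]
gripT top [  15.2 -149.2] [ 0.5168 -0.0202  0.134 ]
platR top [  70.  -163.8] [ 0.5732 -0.0256  0.08  ]
platRl scene [ -77.3 -160. ] [ 0.4272 -0.046   0.08  ]
platLl scene [-73.2 107.4] [0.3875 0.2184 0.08  ]
platL top [ 75.8 104.5] [0.5349 0.24   0.08  ]
```

```bash
python3 - <<'E'
from h import *
p=np.load("sh.npy")
def loc(X):
    c,s=np.cos(p[2]),np.sin(p[2]); d=X[:2]-p[:2]; return 1000*np.array([c*d[0]+s*d[1],-s*d[0]+c*d[1]])
for n,c0,c1 in [("top",230,262),("scene",230,258)]:
    g=np.load(f"avg_{n}.npy").mean(2)
    for sx in (.0255,-.0245):
        P=[]
        for c in range(c0,c1):
            # predicted row
            ys=np.linspace(-.1,.1,201); q=proj(n,T(p,np.c_[np.full(201,sx),ys,np.full(201,.08)]))
            r=np.interp(c,*(q[::1] if q[0,0]<q[-1,0] else q[::-1]).T)
            rr=np.arange(int(r)-4,int(r)+6); w=np.clip(np.percentile(g[rr,c],75)-g[rr,c]-15,0,None)
            P.append(loc(atz(n,(c,(w*rr).sum()/w.sum()),.08)))
        P=np.array(P); k=np.polyfit(P[:,1],P[:,0],1); print(n,sx,"slope deg",np.degrees(np.arctan(k[0])),"x at y=0",k[1],"res",np.std(P[:,0]-np.polyval(k,P[:,1])))
E
```

```text
top 0.0255 slope deg 0.49859990205144356 x at y=0 25.617253846766374 res 0.2152783470962441
top -0.0245 slope deg 0.6509804894026583 x at y=0 -24.342017219216004 res 0.17787741148249414
scene 0.0255 slope deg 0.6250037896896227 x at y=0 27.674407736371226 res 0.14539684780867063
scene -0.0245 slope deg -2.177220811728044 x at y=0 -27.275169544309406 res 1.3283964868368525
```

```bash
cat >> h.py <<'E'
def w2l(pose,X):
    x,y,yaw=pose; c,s=np.cos(yaw),np.sin(yaw); d=np.array(X)[:2]-[x,y]; return np.array([c*d[0]+s*d[1],-s*d[0]+c*d[1]])
def jog(pos,yang):
    """shift (cm, tool axes) and turn to put TCP at pos with tool-y at world angle yang(rad, mod pi)"""
    from scipy.spatial.transform import Rotation as Ro
    o=observe(); R=Ro.from_euler("xyz",o["tcp_rot"]).as_matrix()
    d=R.T@(np.array(pos)-o["eef_pos"])*100
    cur=np.arctan2(R[1,1],R[0,1]); t=-(yang-cur); t=(t+np.pi/2)%np.pi-np.pi/2
    print("t",round(o["t"],2),"pos",np.round(o["eef_pos"],4),"yang deg",round(np.degrees(cur),2),"F",np.round(o["contact_force"],1),"w",round(o["width"],4),"-> jog",np.round(d,2),"turn",round(t,3))
E
python3 - <<'E'
from h import *
p=np.load("sh.npy"); 
n=T(p,(.001,-.0015,0))[0]; P=np.array([n[0],n[1],p[2]-np.radians(.6)]); np.save("sh2.npy",P); print(P,np.degrees(P[2]))
g=T(p,(-.0005,-.1397,.1055))[0]; print(g, w2l(P,g))
jog([g[0],g[1],.20],P[2]); jog(g,P[2])
overlay(P,.002,"ov2",{n:cv2.imread(f"pics/{n}0.png") for n in cams})
E
```

```text
[0.47853154 0.1232195  0.15416095] 8.832771902942945
[ 0.49970145 -0.01335768  0.1055    ] [-5.27171892e-05 -1.38208130e-01]
t 1.6 pos [0.18   0.4932 0.2313] yang deg 69.96 F [-0.3  0.9  0.4] w 0.0856 -> jog [-47.4  -36.63   3.13] turn 1.067
t 1.6 pos [0.18   0.4932 0.2313] yang deg 69.96 F [-0.3  0.9  0.4] w 0.0856 -> jog [-47.4  -36.63  12.58] turn 1.067
```

Request:
jog_arm([
  [[-3,-2.3,0,0.06],[-8,-6.2,0,0.17],[-12.5,-9.7,0,0.28],[-17,-13.1,0,0.39],[-21.5,-16.6,0,0.5],[-26,-20.1,0.3,0.6],[-30.5,-23.6,0.8,0.7],[-35,-27,1.4,0.8],[-39.5,-30.5,2,0.9],[-44,-34,2.6,1.0],[-46.5,-35.9,3,1.05],[-47.4,-36.6,3.1,1.067],[-47.4,-36.6,3.1,1.067]],
], claw=0.0)

```text
t: 3.22
eef_pos: [0.4997, -0.0128, 0.2003]
tcp_rot: [-3.141, -0.0, 1.725]
contact_force: [0.9, 1.0, -0.3]
width: 0.0427
```

```bash
python3 - <<'E'
from h import *
P=np.load("sh2.npy"); g=T(P,(0,-.1382,.1055))[0]; jog(g,P[2])
I=get_image("scene"); J=get_image("top")
cv2.imwrite("pics/s1.png",cv2.resize(I[130:260,190:350,::-1],None,fx=5,fy=5-.5,interpolation=cv2.INTER_CUBIC))
cv2.imwrite("pics/t1.png",cv2.resize(J[150:270,195:335,::-1],None,fx=5,fy=5,interpolation=cv2.INTER_CUBIC))
E
```

```text
t 3.23 pos [ 0.4997 -0.0128  0.2003] yang deg 8.84 F [ 0.9  1.  -0.3] w 0.0427 -> jog [-0.05  0.    9.48] turn 0.0
```

View pics/s1.png

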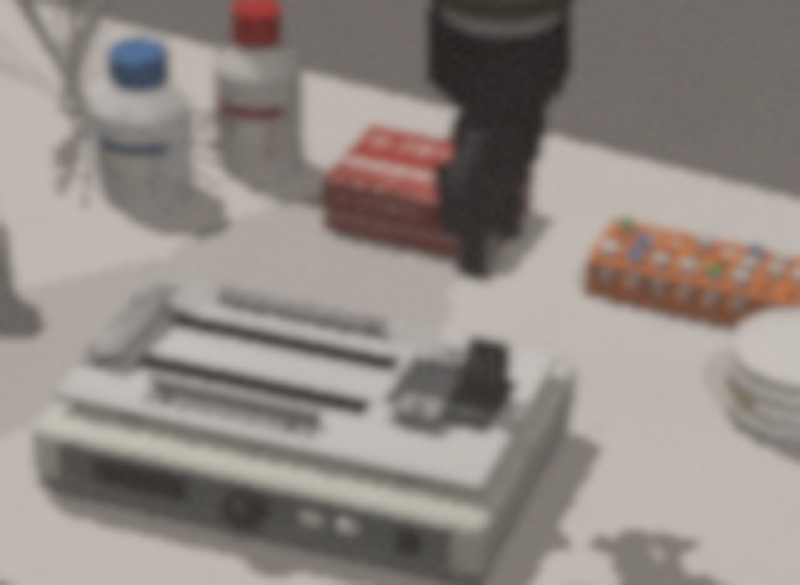

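View pics/ov2_scene.png

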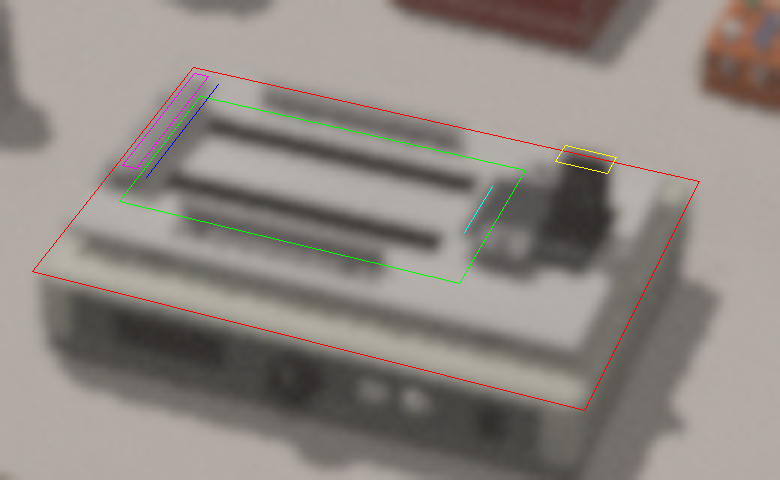

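The gripper hangs above the grip: finger tip at (475,270) in the crop, grip top at (488,345). I'll go down and pinch.

Request:
jog_arm([
  [[0,0,2,0],[0,0,5,0],[0,0,7.5,0],[0,0,9,0],[0,0,9.4,0],[0,0,9.4,0]],
])

```text
t: 4.08
eef_pos: [0.5001, -0.0129, 0.1069]
tcp_rot: [3.141, 0.0, 1.725]
contact_force: [-0.1, 0.5, 0.3]
width: 0.0425
```

Request:
jog_arm([
  [[0,0,0,0],[0,0,0,0],[0,0,0,0],[0,0,0,0]],
], claw=-1, grip_force=25)

```text
t: 4.58
eef_pos: [0.5007, -0.0132, 0.107]
tcp_rot: [3.139, 0.001, 1.725]
contact_force: [5.2, 1.9, 4.5]
width: 0.0135
```

```bash
python3 - <<'E'
from h import *
P=np.load("sh2.npy"); o=observe(); print(w2l(P,o["eef_pos"]), o["wrist_torque"], w2l([0,0,P[2]],o["contact_force"]))
jog(o["eef_pos"],P[2])
E
```

```text
[ 0.00091891 -0.13820586] [ 0.2358546  -0.66522545  0.0249314 ] [5.40895139 1.0351469 ]
t 4.58 pos [ 0.5007 -0.0132  0.107 ] yang deg 8.81 F [5.2 1.9 4.5] w 0.0135 -> jog [0. 0. 0.] turn -0.0
```

Request:
jog_arm([
  [[0,0.1,0,0],[-0.5,0.1,0,0],[-1.0,0.1,0,0],[-1.5,0.1,0,0],[-1.9,0.1,0,0],[-1.9,0.1,0,0]],
])

```text
t: 5.32
eef_pos: [0.5036, -0.0317, 0.107]
tcp_rot: [-3.142, -0.0, 1.725]
contact_force: [-0.1, 1.7, 10.1]
width: 0.0136
```

```bash
cat > st.py <<'E'
from h import *
P=np.load("sh2.npy"); o=observe(); print("t",o["t"],"loc mm",np.round(1000*w2l(P,o["eef_pos"]),1),"z",o["eef_pos"][2],"F loc",np.round(w2l([0,0,P[2]],o["contact_force"]),1),round(o["contact_force"][2],1),"M",np.round(o["wrist_torque"],2),"w",o["width"])
E
python3 st.py
```

```text
t 5.325 loc mm [   1.  -156.9] z 0.10699392370514026 F loc [0.2 1.7] 10.1 M [0.34 0.23 0.05] w 0.01361858225119526
```

Request:
jog_arm([
  [[-0.2,0,0,0],[-0.4,0,0,0],[-0.4,0,0,0]],
])

```text
t: 5.7
eef_pos: [0.5036, -0.032, 0.1068]
tcp_rot: [-3.141, -0.007, 1.725]
contact_force: [-0.1, 23.3, 14.1]
width: 0.0131
```

```bash
python3 st.py
```

```text
t 5.7 loc mm [   0.9 -157.2] z 0.10678502852394219 F loc [ 3.5 23. ] 14.1 M [3.68 0.14 0.04] w 0.013112586410224197
```

Request:
jog_arm([
  [[0.35,0,0,0],[0.35,0,0,0],[0.35,0,0,0],[0.35,0,0,0]],
], claw=-0.1)

```text
t: 6.2
eef_pos: [0.5037, -0.0324, 0.1062]
tcp_rot: [-3.141, -0.0, 1.724]
contact_force: [0.5, -0.0, -0.8]
width: 0.0383
```

Request:
jog_arm([
  [[0,0,-2,0],[0,0,-6,0],[0,0,-9,0],[0,0,-9,0]],
])

```text
t: 6.7
eef_pos: [0.5046, -0.0326, 0.1982]
tcp_rot: [3.138, 0.002, 1.725]
contact_force: [0.5, 1.1, -0.2]
width: 0.0383
```

```bash
python3 - <<'E'
from h import *
P=np.load("sh2.npy"); P[:2]=T(P,(.0008,0,0))[0][:2]; np.save("sh2.npy",P); tr=np.load("tr.npy")
g=T(tr,(0,-.037,.061))[0]; print(g)
jog([g[0],g[1],.15],tr[2]); jog(g,tr[2])
I={}
for n in cams: I[n]=get_image(n)[:,:,::-1]; cv2.imwrite(f"pics/{n}2.png",I[n])
overlay(P,.022,"ov3",I)
E
```

```text
[ 0.45949201 -0.38360481  0.061     ]
t 6.7 pos [ 0.5046 -0.0326  0.1982] yang deg 8.81 F [ 0.5  1.1 -0.2] w 0.0383 -> jog [-33.99  -9.85   4.85] turn 0.421
t 6.7 pos [ 0.5046 -0.0326  0.1982] yang deg 8.81 F [ 0.5  1.1 -0.2] w 0.0383 -> jog [-33.97  -9.88  13.75] turn 0.421
```

View pics/ov3_scene.png

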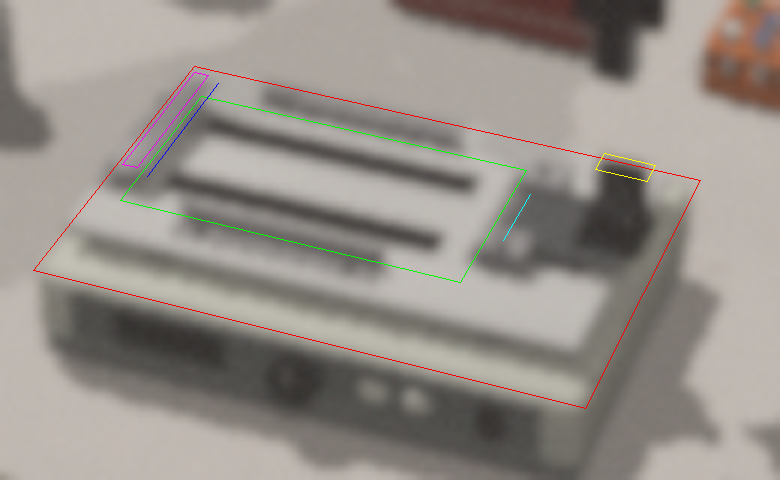

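View pics/ov3_top.png

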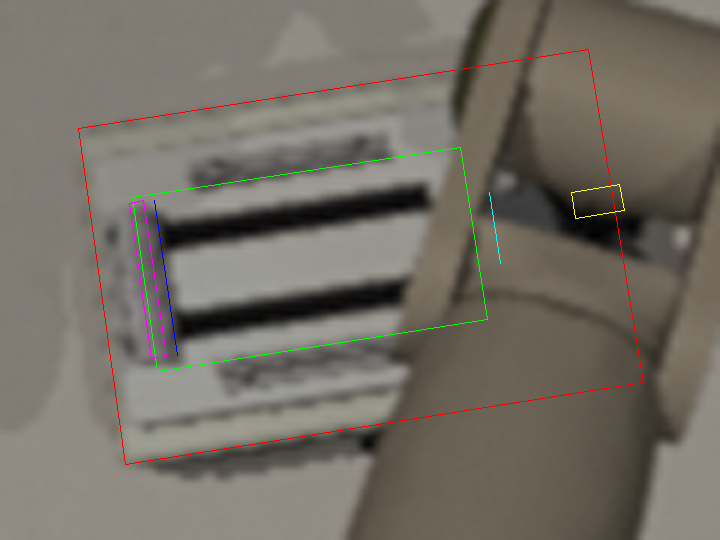

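The latch is drawn fully back: the grip has moved to (622,165) in the crop and matches the 22 mm overlay. Next is the tray.

Request:
jog_arm([
  [[-3,-0.9,0,0.05],[-8.5,-2.5,0.5,0.12],[-14,-4.1,1,0.2],[-19.5,-5.7,2,0.27],[-25,-7.3,3,0.33],[-30,-8.8,4,0.39],[-33,-9.6,5,0.421],[-34,-9.87,6,0.421],[-34,-9.87,6,0.421]],
])

```text
t: 7.92
eef_pos: [0.458, -0.3824, 0.1347]
tcp_rot: [-3.139, -0.002, 1.304]
contact_force: [-0.7, -0.5, -0.2]
width: 0.0385
```

```bash
python3 - <<'E'
from h import *
tr=np.load("tr.npy")
g=T(tr,(0,-.037,.061))[0]; jog(g,tr[2])
I=get_image("scene")
cv2.imwrite("pics/s3.png",cv2.resize(I[200:330,330:450,::-1],None,fx=5,fy=4.5,interpolation=cv2.INTER_CUBIC))
E
```

```text
t 7.92 pos [ 0.458  -0.3824  0.1347] yang deg -15.27 F [-0.7 -0.5 -0.2] w 0.0385 -> jog [-0.09  0.19  7.37] turn 0.0
```

View pics/s3.png

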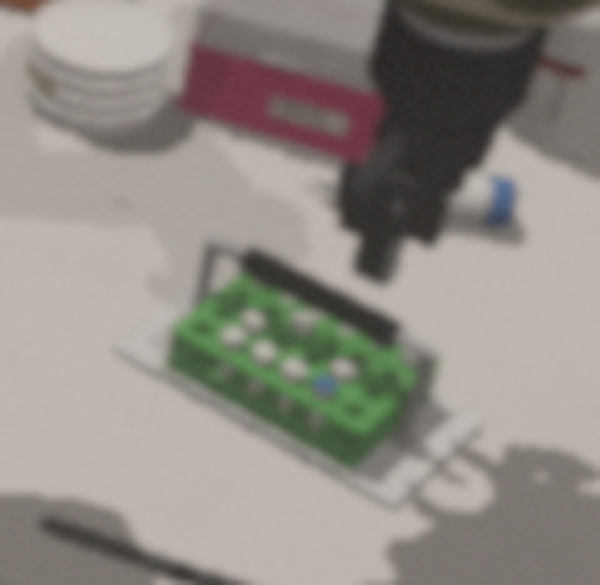

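The fingers at (375,280) in the crop are above the right part of the sleeve. I'll descend and pinch lightly.

Request:
jog_arm([
  [[0,0.15,2,0],[-0.1,0.15,5,0],[-0.1,0.15,6.8,0],[-0.1,0.15,7.3,0],[-0.1,0.15,7.3,0]],
])

```text
t: 8.6
eef_pos: [0.4599, -0.3846, 0.0639]
tcp_rot: [3.141, 0.0, 1.304]
contact_force: [0.3, 0.0, 0.8]
width: 0.0387
```

Request:
jog_arm([
  [[0,0,0,0],[0,0,0,0],[0,0,0,0],[0,0,0,0]],
], claw=-1, grip_force=20)

```text
t: 9.1
eef_pos: [0.4601, -0.3851, 0.064]
tcp_rot: [3.14, 0.001, 1.304]
contact_force: [2.9, -0.3, 5.0]
width: 0.0137
```

```bash
python3 st.py; python3 - <<'E'
from h import *
print(w2l(np.load("tr.npy"),observe()["eef_pos"]))
E
```

```text
t 9.1 loc mm [ -97.1 -499.4] z 0.06403466615514034 F loc [ 2.8 -0.8] 5.0 M [-0.06 -0.36  0.04] w 0.013688584317183177
[ 0.00096318 -0.0382682 ]
```

Request:
jog_arm([
  [[0.15,0.05,-0.2,0],[0.45,0.05,-0.65,0],[0.75,0.05,-1.1,0],[1.15,0.05,-1.6,0],[1.6,0.05,-2.1,0],[1.6,0.05,-2.1,0]],
])

```text
t: 9.85
eef_pos: [0.4646, -0.3691, 0.0848]
tcp_rot: [3.141, 0.0, 1.304]
contact_force: [-0.3, 0.4, -3.9]
width: 0.0138
```

```bash
python3 st.py; python3 - <<'E'
from h import *
for n,(x,y,w,h) in {"scene":(340,230,110,90),"top":(345,180,90,70)}.items():
    I=get_image(n); cv2.imwrite(f"pics/{n}4.png",cv2.resize(I[y:y+h,x:x+w,::-1],None,fx=6,fy=6,interpolation=cv2.INTER_CUBIC))
E
```

```text
t 9.85 loc mm [ -90.2 -484.4] z 0.0848121788311662 F loc [-0.2  0.5] -3.9 M [-0.19  0.11  0.01] w 0.01379615250410629
```

View pics/scene4.png

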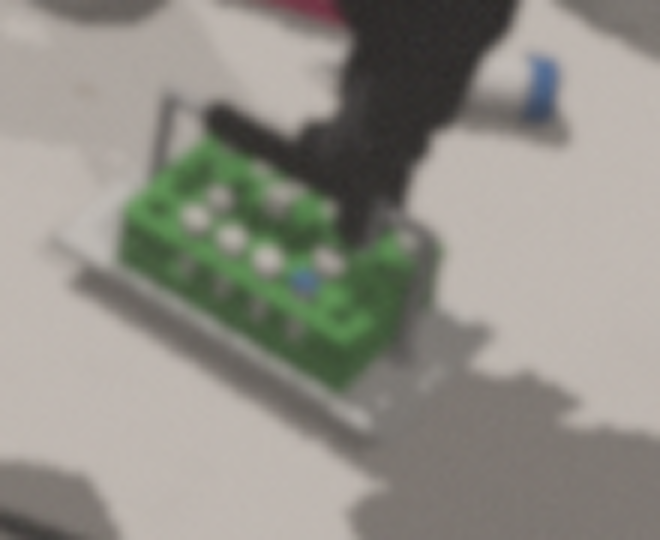

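The tray came up nearly level: its shadow gap runs the whole length, and the hand carries 3.9 N. I'll weaken the grip slightly so that it pivots onto its +y edge.

Request:
jog_arm([
  [[0,0,0,0],[0,0,0,0]],
], claw=-0.69)

```text
t: 10.2
eef_pos: [0.4642, -0.3694, 0.0841]
tcp_rot: [-3.141, -0.0, 1.304]
contact_force: [-0.4, 0.8, -3.8]
width: 0.0136
```

```bash
python3 st.py
```

```text
t 10.2 loc mm [ -90.6 -484.6] z 0.08413039245898467 F loc [-0.3  0.9] -3.8 M [-0.09  0.04 -0.02] w 0.013575762043308981
```

Request:
jog_arm([
  [[0,0,0,0],[0,0,0,0]],
], claw=-0.68)

```text
t: 10.45
eef_pos: [0.4643, -0.3694, 0.0843]
tcp_rot: [-3.142, 0.0, 1.304]
contact_force: [0.7, 0.2, -4.1]
width: 0.0136
```

```bash
python3 st.py
```

```text
t 10.45 loc mm [ -90.5 -484.6] z 0.08426762615592756 F loc [0.8 0.1] -4.1 M [-0.17  0.05  0.04] w 0.013596628539664467
```

```bash
python3 - <<'E'
from h import *
for n,(x,y,w,h) in {"scene":(340,230,110,90),"top":(345,180,90,70)}.items():
    I=get_image(n); cv2.imwrite(f"pics/{n}5.png",cv2.resize(I[y:y+h,x:x+w,::-1],None,fx=6,fy=6,interpolation=cv2.INTER_CUBIC))
E
```

```text
(no output)
```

View pics/scene5.png

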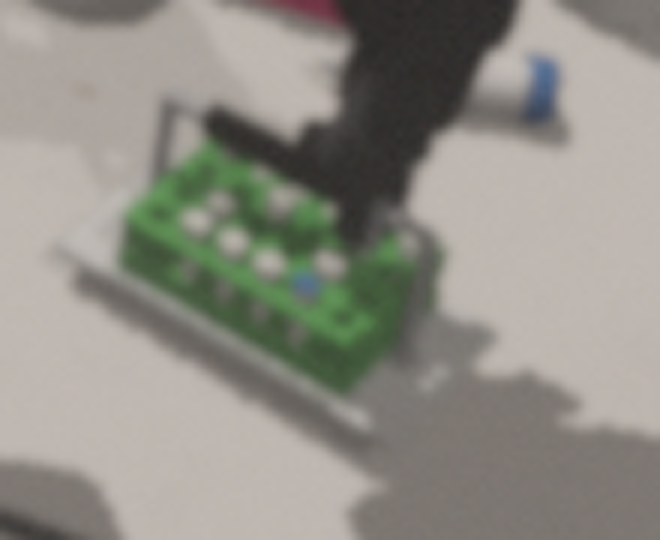

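```bash
cat >> h.py <<'E'
def traypts(o,d,phi,yaw,L,hz=.0805):
    """tray-local pts -> world, tray pivoted phi (rad, +y end down) about pinch at local (0,d,hz)"""
    L=np.atleast_2d(L).astype(float)-[0,d,hz]
    c,s=np.cos(phi),np.sin(phi)
    y=c*L[:,1]+s*L[:,2]; z=-s*L[:,1]+c*L[:,2]
    W=T([o[0],o[1],yaw],np.c_[L[:,0],y,z]); W[:,2]+=o[2]; return W
E
python3 - <<'E'
from h import *
o=observe()["eef_pos"]+[0,0,.0175]; yaw=np.load("tr.npy")[2]
L=[(-.046,.09,0),(-.046,-.09,0),(0,.048,.088),(.0,.067,.088)]
for ph in (0,3,6,10):
    W=traypts(o,-.038,np.radians(ph),yaw,L)
    print(ph,"scene crop",np.round((proj("scene",W)-[340,230]+.5)*6).astype(int).tolist(),"z",np.round(W[:,2],3))
E
```

```text
0 scene crop [[52, 244], [389, 452], [210, 99], [175, 79]] z [0.021 0.021 0.109 0.109]
3 scene crop [[58, 259], [398, 453], [208, 106], [173, 88]] z [0.015 0.024 0.105 0.104]
6 scene crop [[64, 273], [408, 453], [207, 113], [172, 97]] z [0.008 0.027 0.1   0.098]
10 scene crop [[74, 293], [420, 453], [206, 124], [170, 109]] z [0.    0.032 0.094 0.091]
```

Request:
jog_arm([
  [[0,0,0,0],[0,0,0,0]],
], claw=-0.674)

```text
t: 10.8
eef_pos: [0.4643, -0.3694, 0.0844]
tcp_rot: [3.141, -0.0, 1.304]
contact_force: [-0.5, 0.1, -3.0]
width: 0.0139
```

```bash
python3 st.py;  python3 - <<'E'
from h import *
for n,(x,y,w,h) in {"scene":(340,230,110,90)}.items():
    I=get_image(n); cv2.imwrite(f"pics/{n}6.png",cv2.resize(I[y:y+h,x:x+w,::-1],None,fx=6,fy=6,interpolation=cv2.INTER_CUBIC))
E
```

```text
t 10.8 loc mm [ -90.5 -484.6] z 0.08439068645406778 F loc [-0.5  0.2] -3.0 M [ 0.06 -0.01 -0.01] w 0.013883800162203233
```

View pics/scene6.png

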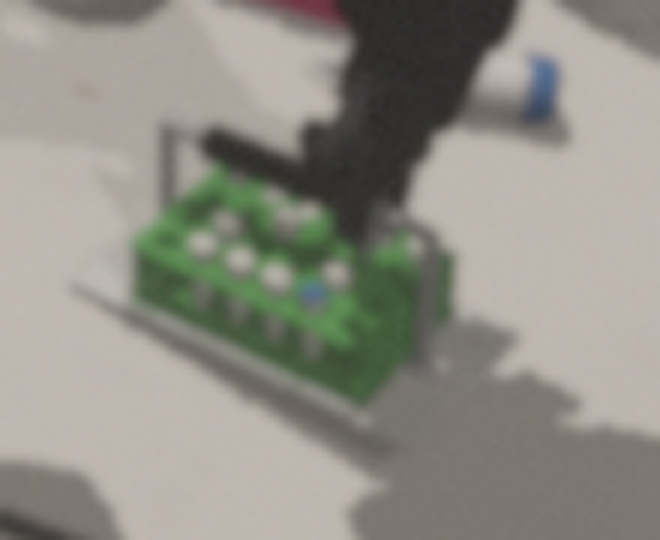

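That worked. The tray's left corner (72,288) now rests on the bench while the right end is up, about 10°, and the hand load is 3 N as for a pivot. I'll lock the grip, then lift.

Request:
jog_arm([
  [[0,0,0,0],[0,0,0,0],[0,0,0,0]],
], claw=-1, grip_force=100)

```text
t: 11.22
eef_pos: [0.4643, -0.3695, 0.0844]
tcp_rot: [3.141, 0.0, 1.304]
contact_force: [0.1, -0.6, -1.9]
width: 0.0121
```

Request:
jog_arm([
  [[0,0,-1,0],[0,0,-3,0],[0,0,-6,0],[0,0,-10,0],[0,0,-13,0],[0,0,-14.5,0],[0,0,-14.5,0]],
])

```text
t: 12.1
eef_pos: [0.4644, -0.3694, 0.2297]
tcp_rot: [3.141, 0.001, 1.304]
contact_force: [-0.1, 0.1, -5.0]
width: 0.0117
```

```bash
python3 st.py; python3 - <<'E'
from h import *
for n,(x,y,w,h) in {"scene":(330,160,130,110),"top":(335,170,110,90)}.items():
    I=get_image(n); cv2.imwrite(f"pics/{n}7.png",cv2.resize(I[y:y+h,x:x+w,::-1],None,fx=5,fy=5,interpolation=cv2.INTER_CUBIC))
o=observe()["eef_pos"]+[0,0,.0175]; yaw=np.load("tr.npy")[2]
L=[(-.046,.09,0),(-.046,-.09,0),(0,.048,.088),(.0,.067,.088)]
for ph in (6,8,10,12):
    W=traypts(o,-.038,np.radians(ph),yaw,L)
    print(ph,"scene crop",np.round((proj("scene",W)-[330,160]+.5)*5).astype(int).tolist())
E
```

```text
t 12.1 loc mm [ -90.4 -484.6] z 0.22970855251963965 F loc [-0.1  0.2] -5.0 M [-0.11  0.05 -0.01] w 0.01169897845540499
6 scene crop [[134, 384], [446, 526], [263, 233], [231, 220]]
8 scene crop [[138, 392], [451, 525], [262, 238], [230, 226]]
10 scene crop [[143, 401], [457, 525], [262, 242], [230, 232]]
12 scene crop [[148, 410], [463, 524], [261, 247], [229, 238]]
```

View pics/scene7.png

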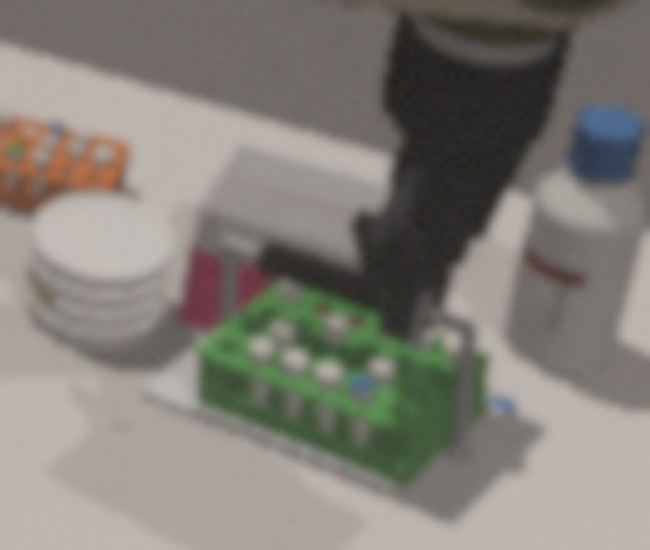

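```bash
python3 - <<'E'
from h import *
P=np.load("sh2.npy")
g=T(P,(0,-.0407,.235))[0]; jog(g,P[2])
E
```

```text
t 12.2 pos [ 0.464  -0.369   0.2279] yang deg -15.3 F [-0.5  0.2 -4.2] w 0.0117 -> jog [44.18 -9.85 -0.63] turn -0.421
```

Request:
jog_arm([
  [[0.8,-0.2,-1,0],[2.8,-0.6,-2,-0.03],[6,-1.3,-2.4,-0.06],[10,-2.2,-2.4,-0.1],[14,-3.1,-2.4,-0.14],[18,-4,-2.4,-0.18],[22,-4.9,-2.4,-0.22],[26,-5.8,-2.4,-0.26],[30,-6.7,-2.4,-0.3],[34,-7.6,-2.4,-0.34],[38,-8.5,-2.4,-0.38],[41,-9.1,-2.4,-0.4],[43,-9.6,-2.4,-0.415],[44,-9.8,-2.4,-0.421],[44.18,-9.85,-2.4,-0.421],[44.18,-9.85,-2.4,-0.421]],
])

```text
t: 14.2
eef_pos: [0.4858, 0.0824, 0.2534]
tcp_rot: [3.142, 0.0, 1.724]
contact_force: [-0.6, -0.3, -3.7]
width: 0.0122
```

```bash
python3 st.py; cat > view.py <<'E'
import sys
from h import *
P=np.load("sh2.npy"); k=sys.argv[1]; ph=float(sys.argv[2])
o=observe(); e=o["eef_pos"]
for n,(x,y,w,h) in {"scene":(185,140,140,105),"top":(195,160,130,100)}.items():
    I=get_image(n); c=cv2.resize(I[y:y+h,x:x+w,::-1],None,fx=5.6,fy=5.6,interpolation=cv2.INTER_CUBIC)
    cv2.imwrite(f"pics/{n}{k}.png",c)
    W=traypts(e+[0,0,.0175],-.0383,np.radians(ph),P[2],[(-.046,.09,0),(.046,.09,0),(.046,-.09,0),(-.046,-.09,0),(-.046,.09,.006),(.046,.09,.006),(0,.048,.088),(0,-.048,.088)],hz=.0815)
    for L,col in ((W[:4],(0,255,0)),(W[4:6],(0,255,255)),(W[6:],(255,0,255)),(T(P,[(-.043,.078,.095),(.043,.078,.095)]),(255,0,0)),(T(P,[(-.0485,-.0915,.08),(.0485,-.0915,.08),(.0485,.0915,.08),(-.0485,.0915,.08)]),(0,0,255))):
        cv2.polylines(c,[np.round((proj(n,L)-[x,y]+.5)*5.6-.5).astype(np.int32)],True,col,1)
    cv2.imwrite(f"pics/{n}{k}o.png",c)
E
python3 view.py 8 9.7
```

```text
t 14.2 loc mm [  0.1 -41.4] z 0.25340567183972906 F loc [-0.7 -0.2] -3.7 M [-0.16 -0.04 -0.01] w 0.012154256971230184
```

View pics/scene8o.png

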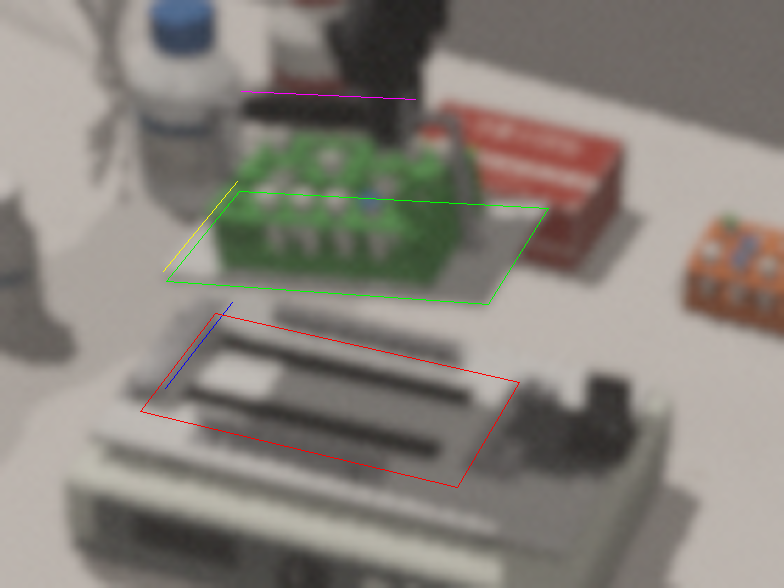

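View pics/top8o.png

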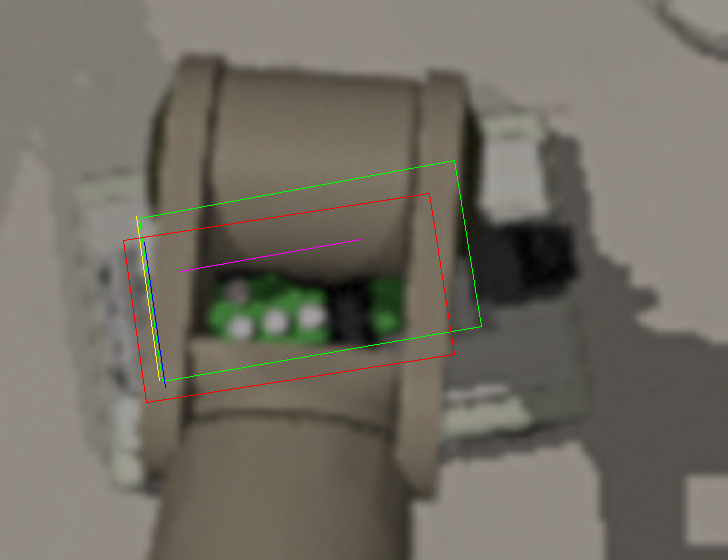

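The overlay fits the tray: its corner at (167,283) matches, and the tilt is about 10°. I'll lower it just behind the lip.

Request:
jog_arm([
  [[0,0,2,0],[0,0,5,0],[0,0,7,0],[0,0,8,0],[0,0,8.3,0],[0,0,8.3,0]],
])

```text
t: 15.05
eef_pos: [0.4861, 0.0827, 0.1708]
tcp_rot: [3.141, 0.0, 1.725]
contact_force: [0.2, -1.0, -2.9]
width: 0.0115
```

```bash
python3 st.py; python3 view.py 9 9.7
```

```text
t 15.05 loc mm [  0.5 -41.2] z 0.17080932282382785 F loc [ 0. -1.] -2.9 M [-0.12 -0.01  0.01] w 0.011507675282576381
```

View pics/scene9.png

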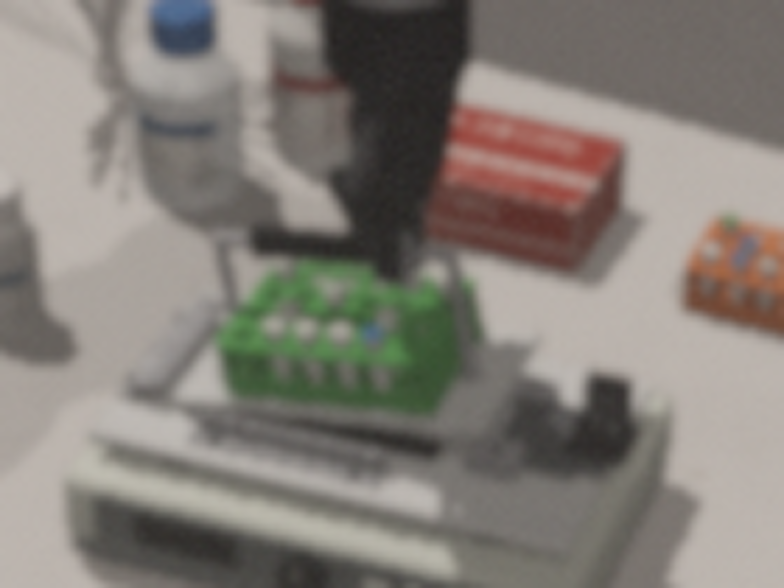

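View pics/top9.png

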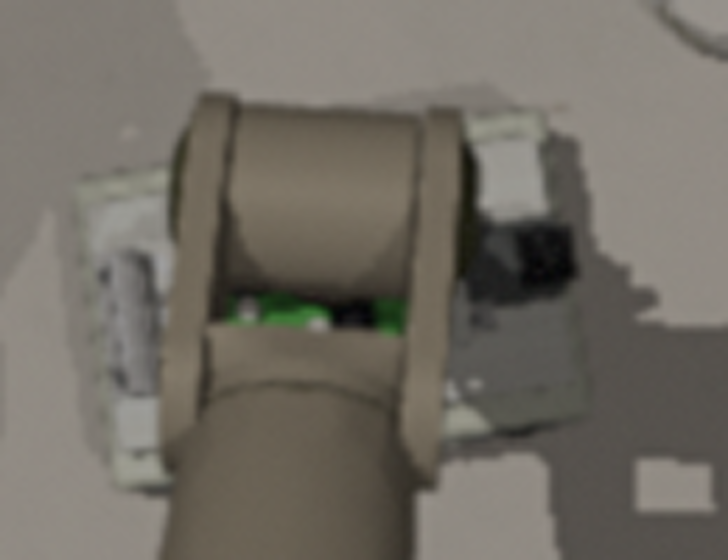

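The tray's front edge, about (175,400), is just behind the lip and between the guides. I'll lower it a few mm more, then slide it under.

Request:
jog_arm([
  [[0,0,0.2,0],[0,0,0.4,0],[0,0,0.4,0]],
])

```text
t: 15.52
eef_pos: [0.4857, 0.0828, 0.1661]
tcp_rot: [-3.141, -0.0, 1.725]
contact_force: [-0.5, 0.1, -3.8]
width: 0.0117
```

```bash
python3 st.py
```

```text
t 15.525 loc mm [  0.1 -41.1] z 0.16613813911905245 F loc [-0.5  0.2] -3.8 M [-0.08  0.01  0.03] w 0.011706989192783753
```

Request:
jog_arm([
  [[0.3,0,0,0],[0.6,0,0.05,0],[0.8,0,0.1,0],[1.0,0,0.1,0],[1.0,0,0.1,0]],
])

```text
t: 16.15
eef_pos: [0.4843, 0.0928, 0.1653]
tcp_rot: [3.142, 0.0, 1.725]
contact_force: [0.2, -0.1, -2.9]
width: 0.0119
```

```bash
python3 st.py; python3 view.py 10 9.7
```

```text
t 16.15 loc mm [  0.2 -30.9] z 0.16532103937667628 F loc [ 0.2 -0.1] -2.9 M [-0.12 -0.03  0.08] w 0.011869296470804785
```

View pics/scene10.png

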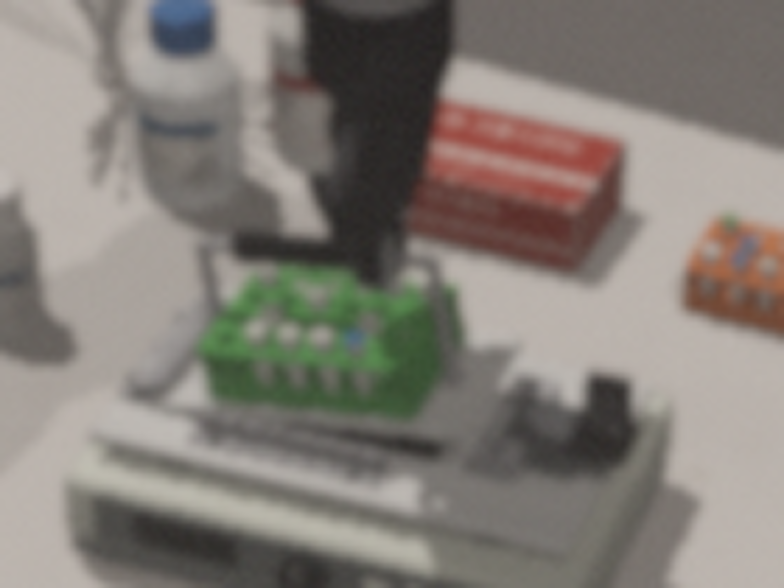

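The plate's end is entering under the lip with no contact force. I'll go forward until it touches the lip's wall.

Request:
jog_arm([
  [[0.2,0,0,0],[0.4,0,0,0],[0.6,0,0,0],[0.6,0,0,0]],
])

```text
t: 16.75
eef_pos: [0.4833, 0.0987, 0.1653]
tcp_rot: [-3.142, -0.0, 1.725]
contact_force: [-1.0, 0.4, -4.3]
width: 0.0116
```

```bash
python3 st.py
```

```text
t 16.75 loc mm [  0.2 -24.9] z 0.1652906319063575 F loc [-0.9  0.5] -4.3 M [-0.14 -0.04 -0.  ] w 0.011621305463117067
```

Request:
jog_arm([
  [[0.15,0,0,0],[0.3,0,0,0],[0.3,0,0,0]],
])

```text
t: 17.12
eef_pos: [0.4829, 0.1016, 0.1653]
tcp_rot: [3.142, 0.0, 1.725]
contact_force: [-0.6, -0.2, -3.7]
width: 0.0119
```

```bash
python3 st.py
```

```text
t 17.125 loc mm [  0.2 -22. ] z 0.16530828692641256 F loc [-0.6 -0.2] -3.7 M [-0.09 -0.05 -0.03] w 0.01191494008339117
```

Request:
jog_arm([
  [[0.1,0,0,0],[0.2,0,0,0],[0.2,0,0,0]],
])

```text
t: 17.5
eef_pos: [0.4831, 0.1025, 0.1659]
tcp_rot: [3.141, 0.003, 1.725]
contact_force: [0.5, -7.6, 0.9]
width: 0.0118
```

```bash
python3 st.py; python3 view.py 11 9.7
```

```text
t 17.5 loc mm [  0.5 -21.2] z 0.1658945927924502 F loc [-0.7 -7.6] 0.9 M [-1.41  0.09  0.14] w 0.011836159011871137
```

View pics/scene11.png

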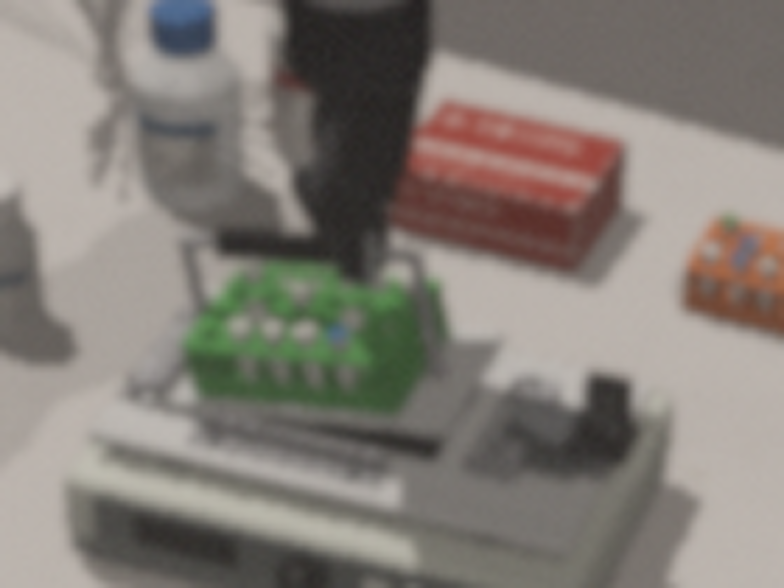

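Contact with the lip's wall: -7.6 N along y, at the expected position. Next I'll ease the grip so the tray can pivot in the jaws, then follow the arc down.

Request:
jog_arm([
  [[-0.15,0,0,0],[-0.17,0,0.05,0],[-0.17,0,0.1,0]],
], claw=-0.685, grip_force=20)

```text
t: 17.98
eef_pos: [0.4831, 0.1016, 0.1646]
tcp_rot: [3.141, 0.001, 1.725]
contact_force: [0.3, -4.9, 1.9]
width: 0.0137
```

```bash
python3 st.py
```

```text
t 17.975 loc mm [  0.4 -22.1] z 0.16457763635846528 F loc [-0.4 -4.8] 1.9 M [-0.78  0.14 -0.01] w 0.013655956523238685
```

Request:
jog_arm([
  [[-0.15,0,0.2,0],[-0.31,0,0.38,0],[-0.47,0,0.55,0],[-0.63,0,0.75,0],[-0.8,0,0.97,0],[-0.96,0,1.17,0],[-0.96,0,1.17,0]],
])

```text
t: 18.85
eef_pos: [0.4842, 0.0924, 0.1523]
tcp_rot: [-3.141, -0.0, 1.725]
contact_force: [1.7, -1.4, 0.3]
width: 0.0134
```

```bash
python3 st.py; python3 view.py 12 4
```

```text
t 18.85 loc mm [  0.1 -31.3] z 0.1523180755964317 F loc [ 1.4 -1.7] 0.3 M [-0.   -0.12  0.03] w 0.013447138276281382
```

View pics/scene12.png

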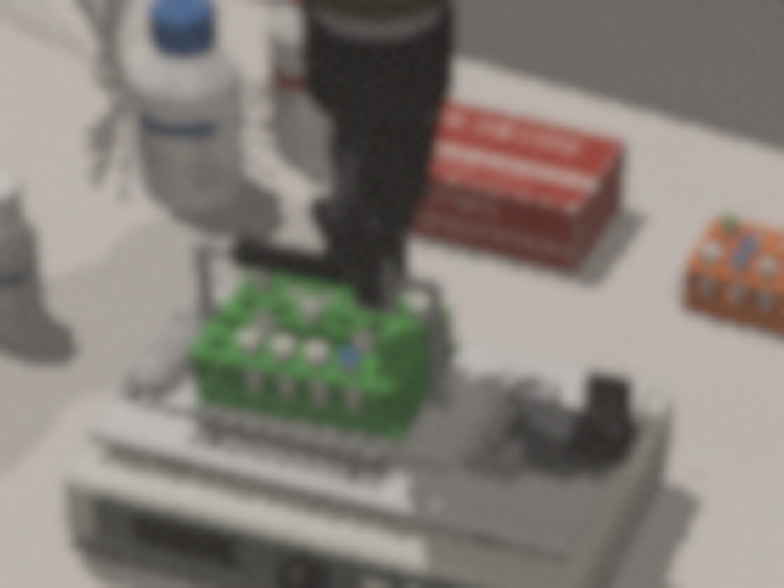

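```bash
python3 - <<'E'
import cv2
a=cv2.imread("pics/scene12o.png"); cv2.imwrite("pics/z12.png",cv2.resize(a[220:500,100:480],None,fx=2,fy=2,interpolation=cv2.INTER_CUBIC))
E
```

```text
(no output)
```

View pics/z12.png

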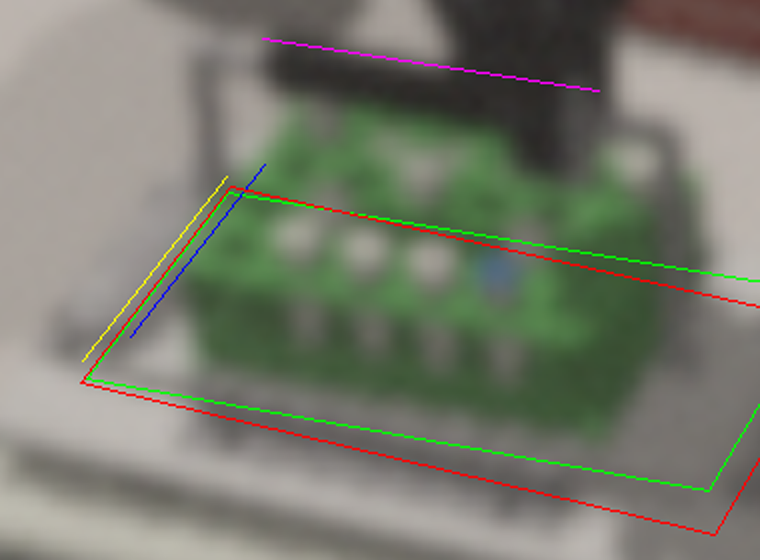

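The tray's end lies beyond the lip's edge line, so it is hooked, with about 4° left. I'll lower the rest.

Request:
jog_arm([
  [[-0.14,0,0.2,0],[-0.28,0,0.4,0],[-0.4,0,0.58,0],[-0.5,0,0.74,0],[-0.53,0,0.82,0],[-0.53,0,0.82,0]],
])

```text
t: 19.7
eef_pos: [0.485, 0.0882, 0.1463]
tcp_rot: [3.141, -0.002, 1.725]
contact_force: [-8.3, 5.8, 19.3]
width: 0.0138
```

```bash
python3 st.py; python3 view.py 13 0
```

```text
t 19.7 loc mm [  0.2 -35.6] z 0.14625957830651087 F loc [-7.3  7.1] 19.3 M [1.21 1.44 0.  ] w 0.01380097319533155
```

View pics/scene13o.png

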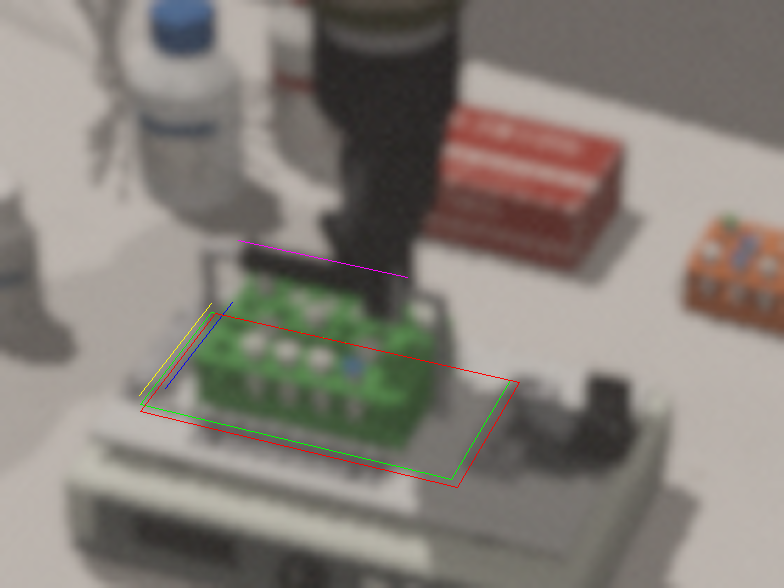

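Request:
jog_arm([
  [[0,-0.1,-0.05,0],[0.1,-0.15,-0.05,0],[0.15,-0.15,0,0],[0.15,-0.15,0,0]],
])

```text
t: 20.3
eef_pos: [0.4849, 0.088, 0.1463]
tcp_rot: [3.137, 0.002, 1.725]
contact_force: [1.1, -2.8, 13.0]
width: 0.0135
```

```bash
python3 st.py
```

```text
t 20.3 loc mm [  0.1 -35.8] z 0.1462518619276924 F loc [ 0.6 -2.9] 13.0 M [-0.16  0.05 -0.04] w 0.013544773681545753
```

Request:
jog_arm([
  [[0.03,0,-0.2,0],[0.03,0,-0.2,0]],
])

```text
t: 20.55
eef_pos: [0.4835, 0.0885, 0.1463]
tcp_rot: [3.142, 0.0, 1.725]
contact_force: [1.1, -2.2, 0.3]
width: 0.0139
```

Request:
jog_arm([
  [[0,0,0,0],[0,0,0,0],[0,0,0,0]],
], claw=-0.2)

```text
t: 20.92
eef_pos: [0.4833, 0.0888, 0.1463]
tcp_rot: [-3.141, -0.0, 1.725]
contact_force: [-0.3, 0.5, 0.8]
width: 0.0344
```

Request:
jog_arm([
  [[0,0,-2,0],[0,0,-6,0],[0,0,-11,0],[0,0,-15,0],[0,0,-15,0]],
])

```text
t: 21.55
eef_pos: [0.4842, 0.0887, 0.299]
tcp_rot: [3.136, 0.001, 1.725]
contact_force: [-0.4, 0.1, -0.2]
width: 0.0339
```

```bash
python3 st.py; python3 view.py 14 0; python3 - <<'E'
from h import *
P=np.load("sh2.npy")
for n,(x,y,w,h) in {"scene":(200,175,105,70),"top":(200,170,105,80)}.items():
    I=get_image(n); c=cv2.resize(I[y:y+h,x:x+w,::-1],None,fx=7.4,fy=7.4,interpolation=cv2.INTER_CUBIC); cv2.imwrite(f"pics/{n}z14.png",c)
    for y0,ph in ((0.0015,0),):
        for L,col in (([(-.046,.09,.086),(.046,.09,.086),(.046,-.09,.086),(-.046,-.09,.086)],(0,255,0)),([(0,.048,.168),(0,-.048,.168)],(255,0,255)),([(-.042,.061,.128-.01),(.042,.061,.118),(.042,-.061,.118),(-.042,-.061,.118)],(255,255,0))):
            W=T(P,np.array(L)+[0,y0,0]); cv2.polylines(c,[np.round((proj(n,W)-[x,y]+.5)*7.4-.5).astype(np.int32)],True,col,1)
    cv2.imwrite(f"pics/{n}z14o.png",c)
E
```

```text
t 21.55 loc mm [ -0.5 -35. ] z 0.2989980166404307 F loc [-0.4  0.2] -0.2 M [0.04 0.03 0.02] w 0.03392521585149475
```

View pics/scenez14.png

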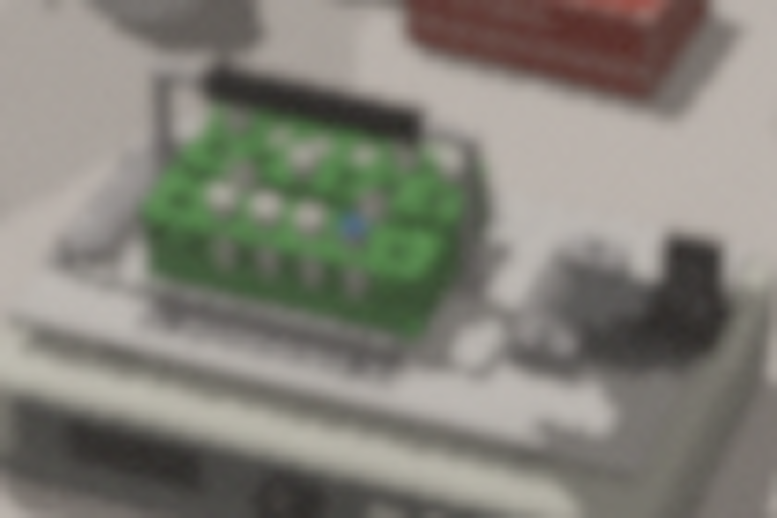

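View pics/scenez14o.png

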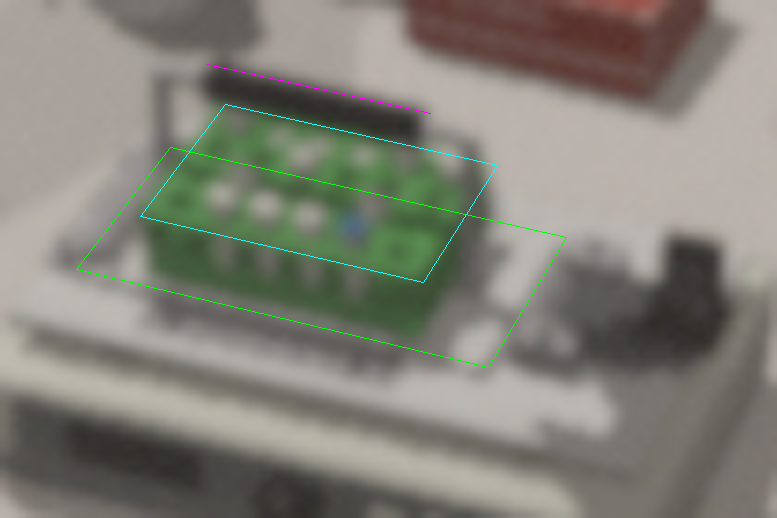

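View pics/topz14o.png

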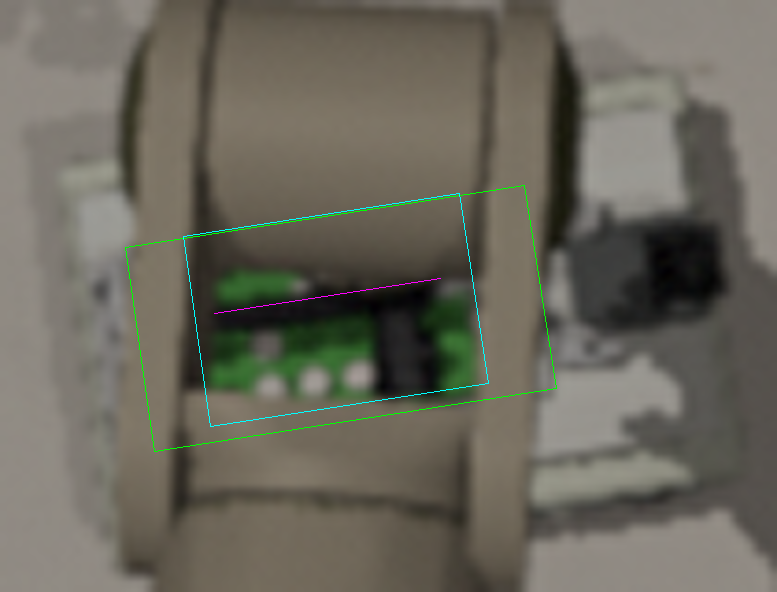

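Request:
jog_arm([
  [[-3,0,0,0],[-8,0,0,0],[-13,0,0,0],[-18,0,0,0],[-22,0,0,0],[-25,0,0,0],[-25,0,0,0]],
])

```text
t: 22.62
eef_pos: [0.5215, -0.1598, 0.2947]
tcp_rot: [-3.139, -0.002, 1.722]
contact_force: [0.2, 0.5, -0.4]
width: 0.034
```

```bash
python3 st.py; python3 - <<'E'
from h import *
P=np.load("sh2.npy")
for n,(x,y,w,h) in {"scene":(205,180,85,65),"top":(205,175,90,65)}.items():
    I=np.mean([get_image(n).astype(float) for _ in range(3)],0); c=np.clip(cv2.resize(I[y:y+h,x:x+w,::-1],None,fx=8.8,fy=8.8,interpolation=cv2.INTER_LANCZOS4)*1.3-20,0,255).astype(np.uint8); cv2.imwrite(f"pics/{n}z15.png",c)
for q in ["tray","tray_grip"]:
    for n in cams:
        r=tip_of(q,n)
        pr=proj(n,T(P,(0,.0005,.08 if q=="tray" else .16)))[0]
        print(q,n,[(np.round(x["point"],1),x["score"]) for x in r[:1]],"pred",pr)
E
```

```text
t 22.625 loc mm [  -1.8 -286.3] z 0.2947175411960033 F loc [0.3 0.5] -0.4 M [ 0.04 -0.04 -0.04] w 0.03399194238013477
tray scene [] pred [243.5278025  210.33245564]
tray top [(array([244.6, 217. ]), 0.8)] pred [245.9246597 212.624953 ]
tray_grip scene [(array([241.7, 191. ]), 0.75)] pred [242.87173506 188.81576161]
tray_grip top [(array([244.8, 211.1]), 0.77)] pred [244.27073267 209.7983081 ]
```

View pics/scenez15.png

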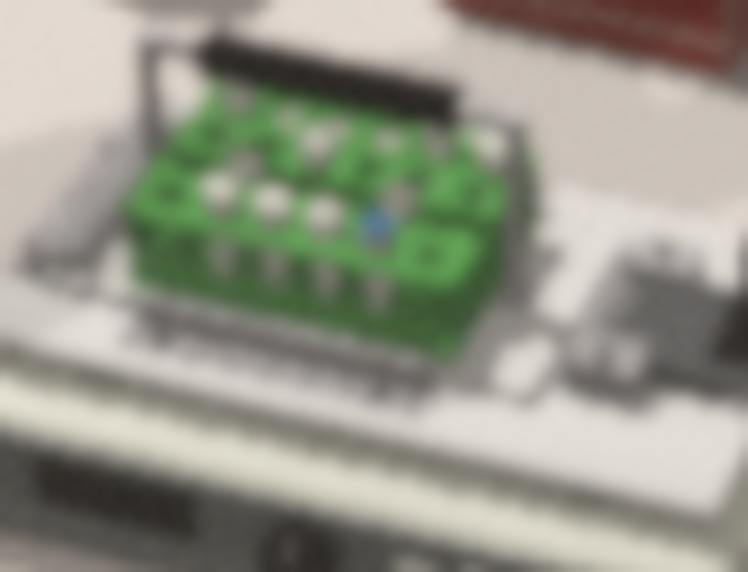

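View pics/topz15.png

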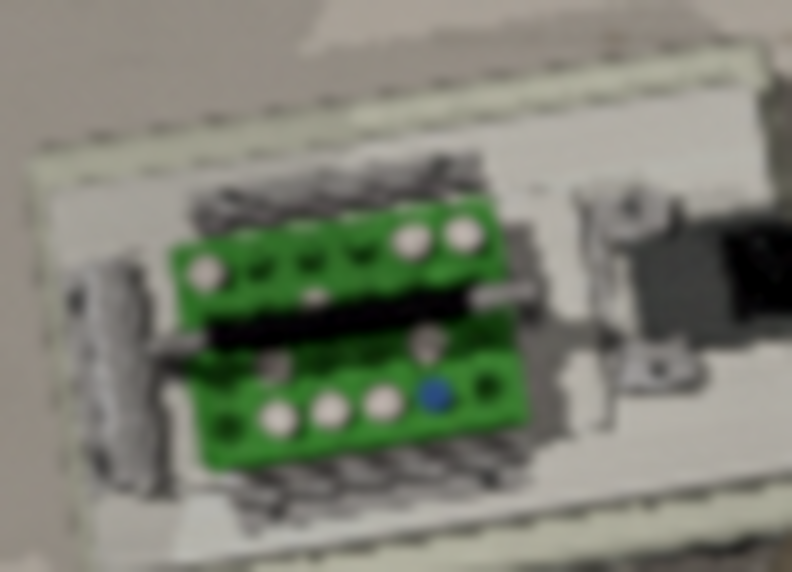

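```bash
python3 - <<'E'
from h import *
P=np.load("sh2.npy")
for a,b in (((205,53),(209,334)),((455,103),(472,305))):
    X,e=tri(unc(a,8.8,(205,180)),unc(b,8.8,(205,175))); print(np.round(X,4),e,w2l(P,X))
# plate corner lines from scene: bottom front edge and tubes; predicted level corner points in crop
for ph in (0,2):
    for n,o in (("scene",(205,180)),("top",(205,175))):
        c,s=np.cos(np.radians(ph)),np.sin(np.radians(ph))
        L=np.array([(-.046,.09,.006),(-.046,-.09,.006),(.046,-.09,.006),(-.042,.061,.03),(-.042,-.061,.03),(0,.048,.08),(0,-.048,.08),(0,-.067,.088),(0,.067,.088)])
        y=.0915-(.09-L[:,1])*c+L[:,2]*s; z=(.09-L[:,1])*s+L[:,2]*c+.08
        print(ph,n,np.round((proj(n,T(P,np.c_[L[:,0],y,z]))-o+.5)*8.8-.5).astype(int).tolist())
E
```

```text
[0.4715 0.1727 0.1595] 0.3449229629309798 [-0.0001598   0.05001674]
[0.4807 0.0796 0.1657] 0.1997085999643673 [-0.00538435 -0.04347706]
0 scene [[46, 276], [537, 393], [629, 237], [124, 231], [459, 310], [203, 52], [468, 110], [521, 102], [151, 21]]
0 top [[139, 492], [617, 418], [579, 176], [208, 465], [537, 413], [213, 331], [480, 290], [533, 279], [157, 337]]
2 scene [[46, 276], [536, 378], [628, 223], [121, 228], [456, 297], [196, 47], [460, 97], [512, 87], [143, 17]]
2 top [[139, 492], [616, 416], [578, 174], [205, 465], [534, 412], [205, 332], [472, 289], [523, 278], [148, 338]]
```

```bash
python3 - <<'E'
from h import *
P=np.load("sh2.npy"); I=np.mean([get_image("scene").astype(float) for _ in range(3)],0)
out=[]
x,y,w,h=245,200,45,33; s=8.5
for ph in (None,0,2):
    c=np.clip(cv2.resize(I[y:y+h,x:x+w,::-1],None,fx=s,fy=s,interpolation=cv2.INTER_LANCZOS4)*1.4-40,0,255).astype(np.uint8)
    if ph is not None:
        cc,ss=np.cos(np.radians(ph)),np.sin(np.radians(ph))
        for zz in (0,.006):
            L=np.array([(-.046,.09,zz),(-.046,-.09,zz),(.046,-.09,zz),(.046,.09,zz)])
            yy=.0915-(.09-L[:,1])*cc+L[:,2]*ss; z=(.09-L[:,1])*ss+L[:,2]*cc+.08
            cv2.polylines(c,[np.round((proj("scene",T(P,np.c_[L[:,0],yy,z]))-[x,y]+.5)*s-.5).astype(np.int32)],True,(0,0,255) if zz else (0,200,0),1)
    out.append(c)
cv2.imwrite("pics/cmp.png",np.vstack([np.hstack(out[:2]),np.hstack([out[2],out[0]*0])]))
P_=T(P,(0,-.036,0))[0]
jog([P_[0],P_[1],.185],P[2])
E
```

```text
t 23.27 pos [ 0.5218 -0.1583  0.2964] yang deg 8.83 F [0.5 0.2 1. ] w 0.034 -> jog [24.88  0.13 11.14] turn -0.0
```

View pics/cmp.png

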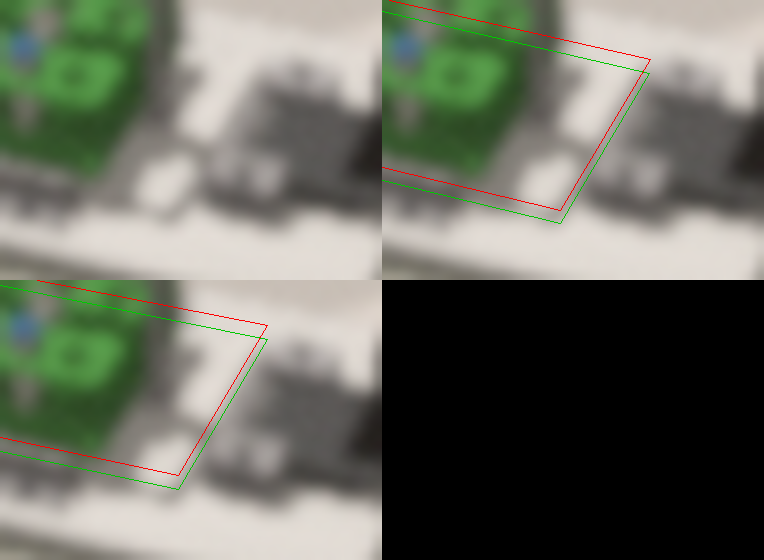

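The zoomed overlay shows the plate lying flat: the 0° outline fits its end at (560,210) in the right panel, the 2° outline does not. Now for the latch.

```bash
python3 - <<'E'
from h import *
P=np.load("sh2.npy"); g=T(P,(0.0001,-.1578,.107))[0]; jog(g,P[2])
E
```

```text
t 23.27 pos [ 0.5218 -0.1583  0.2964] yang deg 8.83 F [0.5 0.2 1. ] w 0.034 -> jog [12.7   0.14 18.94] turn -0.0
```

Request:
jog_arm([
  [[3,0.05,1,0],[8,0.1,3,0],[11.5,0.14,6,0],[12.7,0.14,10,0],[12.7,0.14,14,0],[12.7,0.14,17,0],[12.7,0.14,18.6,0],[12.7,0.14,18.9,0],[12.7,0.14,18.9,0]],
])

```text
t: 24.4
eef_pos: [0.504, -0.0328, 0.1079]
tcp_rot: [3.141, 0.0, 1.725]
contact_force: [-1.0, 0.7, 1.1]
width: 0.034
```

Request:
jog_arm([
  [[0,0,0,0],[0,0,0,0],[0,0,0,0],[0,0,0,0]],
], claw=-1, grip_force=30)

```text
t: 24.9
eef_pos: [0.5039, -0.0328, 0.1082]
tcp_rot: [3.141, 0.001, 1.725]
contact_force: [-2.7, 0.4, 6.6]
width: 0.0135
```

```bash
python3 st.py
```

```text
t 24.9 loc mm [   0.4 -158.1] z 0.10821043159660589 F loc [-2.6  0.8] 6.6 M [0.02 0.38 0.05] w 0.01352422862715585
```

Gripped. I'll push towards home, first 1.6 cm, and watch the force.

Request:
jog_arm([
  [[0.3,0,0,0],[0.6,0,0,0],[0.9,0,0,0],[1.2,0,0,0],[1.5,0,0,0],[1.6,0,0,0]],
])

```text
t: 25.65
eef_pos: [0.5015, -0.0172, 0.1082]
tcp_rot: [3.141, 0.001, 1.725]
contact_force: [-2.1, -3.0, 6.3]
width: 0.0139
```

```bash
python3 st.py
```

```text
t 25.65 loc mm [   0.4 -142.3] z 0.10822430248749448 F loc [-2.5 -2.7] 6.3 M [-0.33  0.43 -0.02] w 0.013852304917013229
```

Request:
jog_arm([
  [[0.2,0,0,0],[0.4,0,0,0],[0.55,0,0,0],[0.7,0,0,0],[0.8,0,0,0],[0.8,0,0,0]],
])

```text
t: 26.4
eef_pos: [0.5006, -0.0109, 0.1083]
tcp_rot: [3.14, 0.004, 1.725]
contact_force: [-1.4, -12.4, 4.0]
width: 0.0133
```

```bash
python3 st.py
```

```text
t 26.4 loc mm [   0.4 -135.9] z 0.10830923699250083 F loc [ -3.2 -12. ] 4.0 M [-1.8   0.44  0.01] w 0.013312261674526146
```

22.2 mm of travel and now a 12 N stop. I'll press a bit more to be sure it is home, then release and look.

Request:
jog_arm([
  [[0.1,0,0,0],[0.1,0,0,0]],
])

```text
t: 26.65
eef_pos: [0.5006, -0.0108, 0.1084]
tcp_rot: [3.14, 0.006, 1.725]
contact_force: [-3.3, -16.8, 2.7]
width: 0.0134
```

```bash
python3 st.py
```

```text
t 26.65 loc mm [   0.4 -135.8] z 0.10836276803773862 F loc [ -5.8 -16.1] 2.7 M [-2.64  0.37  0.01] w 0.01338485284689341
```

Request:
jog_arm([
  [[-0.22,0.05,0,0],[-0.22,0.05,0,0],[-0.22,0.05,0,0]],
])

```text
t: 27.02
eef_pos: [0.5006, -0.011, 0.1082]
tcp_rot: [-3.141, 0.002, 1.725]
contact_force: [-5.1, -4.7, 7.0]
width: 0.0135
```

```bash
python3 st.py
```

```text
t 27.025 loc mm [   0.4 -136. ] z 0.1082281725654265 F loc [-5.7 -3.8] 7.0 M [-0.88  0.84 -0.02] w 0.013538760380755502
```

Request:
jog_arm([
  [[0,-0.12,0,0],[0,-0.12,0,0],[0,-0.12,0,0],[0,-0.12,0,0],[0,-0.12,0,0]],
], claw=-0.2)

```text
t: 27.65
eef_pos: [0.4995, -0.0102, 0.1074]
tcp_rot: [-3.142, -0.0, 1.725]
contact_force: [0.0, -0.7, 0.6]
width: 0.0338
```

Request:
jog_arm([
  [[0,0,-2,0],[0,0,-6,0],[0,0,-11,0],[0,0,-16,0],[-3,0,-19,0],[-8,0,-19,0],[-13,0,-19,0],[-18,0,-19,0],[-22,0,-19,0],[-22,0,-19,0]],
])

```text
t: 28.9
eef_pos: [0.533, -0.2299, 0.2964]
tcp_rot: [-3.141, -0.001, 1.722]
contact_force: [1.0, 0.3, -0.6]
width: 0.0343
```

```bash
python3 st.py; python3 - <<'E'
from h import *
P=np.load("sh2.npy"); I={}
for n in cams: I[n]=get_image(n)[:,:,::-1].copy(); cv2.imwrite(f"pics/{n}16.png",I[n])
overlay(P,0,"ov16",I)
for n,(x,y,w,h) in {"scene":(200,175,105,75),"top":(200,170,105,80)}.items():
    cv2.imwrite(f"pics/{n}16z.png",cv2.resize(I[n][y:y+h,x:x+w],None,fx=7.4,fy=7.4,interpolation=cv2.INTER_CUBIC))
E
```

```text
t 28.9 loc mm [  -1.2 -357.3] z 0.29640430684196484 F loc [1.1 0.2] -0.6 M [ 0.03  0.01 -0.04] w 0.034267751607013765
```

View pics/scene16z.png

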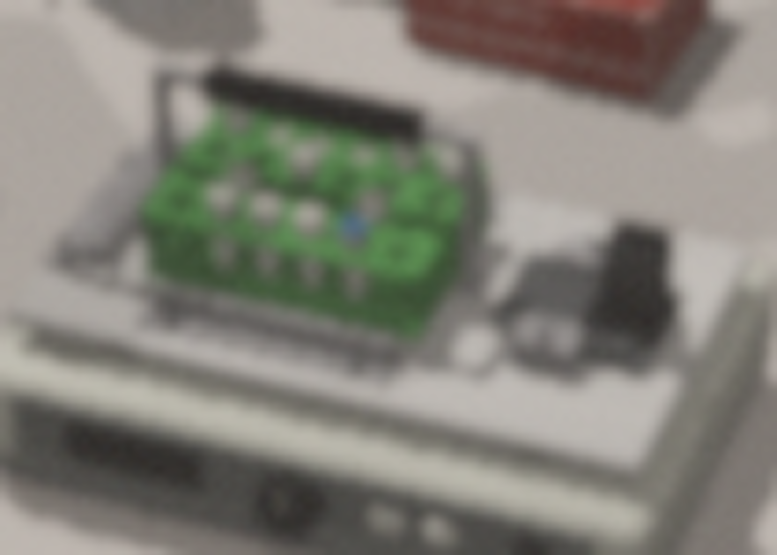

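View pics/ov16_top.png

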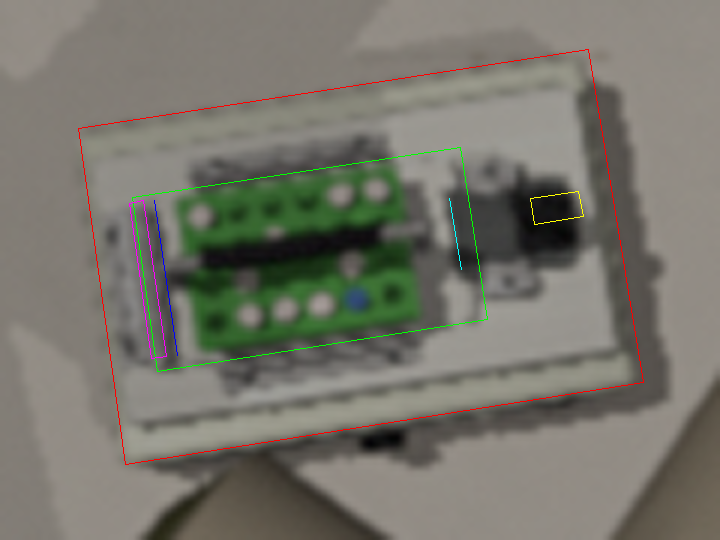

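View pics/scene16.png

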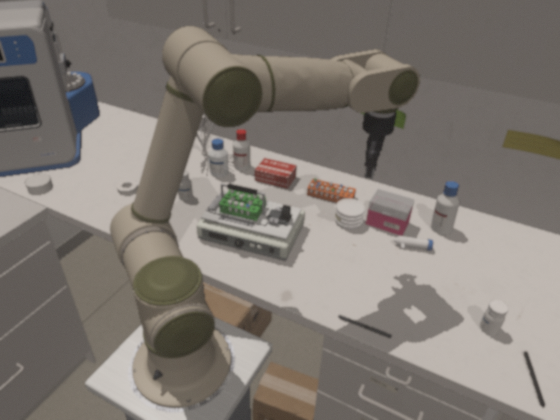

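The latch blade is at the home overlay line, about (455,235) in the top crop. The tray lies flat between lip and latch, and the bystanders look unmoved. I'll hand in.

```bash
python3 -c "
from cell import *
print(hand_in())"
```

```text
the job is handed in; nothing more can be done
None
```

The tray is on the shaker, hooked under the lip and latched, and the job is handed in at about 29 s of the 58 s allowed.

- **Latch back:** I drew it until it met a 23 N stop. It moved only about 19 mm because it was not quite home at the start. The camera overlay then matched the fully-back position.
- **Tray pick-up:** I pinched the handle off-centre. It first came up nearly level, so I eased the grip until it pivoted to about 10°, then locked it. The steepest tilt measured was about 10°.
- **Hook and swing:** I slid its end under the lip until it touched the wall (about 8 N), then followed the arc down onto the platform.
- **Latch home:** I pushed it 22.2 mm with about 3 N of sliding force, and it stopped firmly at 12 to 16 N. I then released it and moved the arm clear.

**Last checks:** In the last pictures the latch sits at its home position and the bystanders look unmoved. The outline overlay before latching showed the tray flat.

**Checks that disagreed:**
- Triangulating the handle ends gave a tilt of about 3 to 4°. I put this down to picking the points badly, because the plate outline fitted 0° and the latch slid fully home without jamming.
- While lowering the tray, the arm stopped about 2 mm higher than expected, with up to 19 N of contact. I took this as the handle slipping in the loosened jaws.

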